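Dock the tube rack and present the red-capped tube to the inspection camera

TASK

Slide the loaded tube rack along the bench into its aluminium bay, between the two guide rails, until it is fully home and square against the end stop. Then draw the red-capped tube straight up out of the rack, leaving the other tubes in it, and hold it in the air in front of the inspection camera: the middle of the tube on the lens's line of sight, 9 cm out from the lens, cap end up, and the tube leaning parallel to the camera's face (30 degrees off upright, the cap tipped away from the camera). Finish still holding the tube steady there; the rack stays home in the bay and the two little vials near by stay where they stand.

Things in the scene. Friction and masses are not known exactly. Their poses are not given: they have to be found in the camera images.
- rack_bay: U-shaped aluminium frame fixed to the bench. Origin on the bench where the middle of the home rack stands; x across, y along it to the end stop (home rack has the same axes), z up. Stop 34 mm high, face at y = 107 mm. Guide rails 24 mm high, 71 mm apart inside, from the stop back to y = 28 mm, then flaring outward to a mouth about 100 mm wide at y = about -3 mm. Feet reach 65 mm either side
- tube_rack: teal rack, 66 (x) by 214 (y) by 62 mm (z), 0.2 kg loaded, loose on the bench, +y end towards the bay's mouth. Origin: middle of its underside. Solid end plates 62 mm high. Five tubes, in changing order, at (x, y) = (-16.5, 9.5), (16.5, 28), (16.5, -29), (-16.5, 85.5), (16.5, 85.5) mm, none near the -y end; feet on the 6 mm floor, loose in 15 mm holes of the top plate, caps up to 108 mm
- red_tube_center (a point): sample tube with a red cap, 102 mm long, body 12 mm across, cap 16 mm across, 26 mm long; point on its axis half-way up (51 mm above its foot), z along the tube to the cap. The one to present, 11 g. The caps stand above the rack and are the part to grip; there is more room beside a cap along the rack's y than along its x
- camera_head: inspection camera, ring light 68 mm across, fixed on a bench stand. Origin: centre of the lens front, about 195 mm above the bench. It looks along its own -x, towards the robot and 30 degrees down; y is level, z runs up its face (top leaning 30 degrees to the robot). The tube's middle belongs at (-90, 0, 0) mm in this frame, about 150 mm up, with the tube's axis along this z, cap at +z
- yellow_tube_a_center (a point): sample tube with a yellow cap, 102 mm long, body 12 mm across, cap 16 mm across, 26 mm long; point on its axis half-way up (51 mm above its foot), z along the tube to the cap. Stays in the rack
- yellow_tube_b_center (a point): sample tube with a yellow cap, 102 mm long, body 12 mm across, cap 16 mm across, 26 mm long; point on its axis half-way up (51 mm above its foot), z along the tube to the cap. Stays in the rack
- violet_tube_a_center (a point): sample tube with a violet cap, 102 mm long, body 12 mm across, cap 16 mm across, 26 mm long; point on its axis half-way up (51 mm above its foot), z along the tube to the cap. Stays in the rack
- violet_tube_b_center (a point): sample tube with a violet cap, 102 mm long, body 12 mm across, cap 16 mm across, 26 mm long; point on its axis half-way up (51 mm above its foot), z along the tube to the cap. Stays in the rack
- cal_vial_center (a point): bystander: small white vial with violet cap, 25 mm across, 46 mm high; point at its centre, 23 mm up
- cal_vial_2_center (a point): bystander: small white vial with teal cap, 25 mm across, 46 mm high; point at its centre, 23 mm up

How it is judged:
By the outcome, as a careful person would: the job done as asked, in the order asked, and still so for the second after the job is handed in, while the arm keeps its last pose, push and grip.
It also fails if it takes over 54 s, if anything falls off the work surface, if the arm or the gripper's body presses on something with over 40 N, if the wrist force passes 120 N, or if a joint passes its speed limit or range.

ROBOT

A 6-joint arm with a two-finger parallel gripper is mounted at the origin on a cart in front of the work surface, level with it; the furniture and walls round the work are solid. World frame = base frame: x ahead of the robot, y to its left, z up, the work surface at z = 0. Lengths are in m, angles in rad, forces in N, time in s.
With the tool pointing down it reaches from about 0.35 to 0.85 m from the base axis. Payload 8.1 kg.
Tool frame: the origin (TCP) lies at the very end of the fingers, on their centre line; the grasp point (between the pads) lies 19 mm behind it; z points along the fingers, y is the direction in which the jaws open and shut (so a half turn about z gives the same grasp; the last joint's range is limited). The gripper opens to 93 mm and grips with 3 to 60 N. Pads are 15 mm wide; open, the fingers measure 128 mm over their backs; the gripper's body (75 mm by 188 mm) begins 65 mm behind the grasp point.
Start: joints at [-1.217, 0.13, 1.488, -0, 1.523, -0.085], TCP at [0.255, -0.543, 0.219] pointing down, gripper open.
Joint ranges: [-2.96, 2.96], [-0.89, 2.26], [0.02, 2.5], [-1.34, 4.48], [0, 2.73], [-2.66, 2.66]. Speed limits (rad/s): [2.39, 2.39, 2.79, 3.14, 3.14, 3.14].

INTERFACE

Orientations are given as a rotation vector (axis times angle).
In Python, from plant import robot gives the robot as it stands.
- The arm moves only by the shell command python3 -m pendant 'ROWS' [OPENING] [FORCE]. ROWS is JSON, a list of rows, each an object with "delta_pos": the shift along the tool's x, y, z in m, a list of three; "spin": the turn about the tool's z in rad. In form: [{"delta_pos": [dx, dy, dz], "spin": spin}, ...]. A call has 1 to 10 rows; each row is the pose to reach, as a shift and turn from the pose measured when the call began, along the tool's axes at that moment; what a row does not reach only later rows make up. A row lasts 1/10 s, in which the tool goes at most 50 mm and 8.59 degrees, less where a joint would pass 70% of its speed; a pose out of reach is approached as far as the arm can. A call with a gripper value outside its range is refused whole. OPENING is the closure, from -1 (fully open) to 1 (shut), set as the call begins (- or left out, the last holds). The fingers move at their own pace and stop on an object; FORCE is the grip in N (left out, the last holds). Time passes only in rows, so rows that repeat a pose let the fingers close. It gives the time, the measured TCP pose, the force and the opening at its end, in the units of the state.
- robot.read_state(): the state, without advancing time (a new reading comes with each control period).
- robot.read_camera(name): name is "scene" or "top"; returns a dict with "color" (480x640x3 uint8, blue, green, red), "camera_matrix" (3x3 intrinsics, pixels), "R" (3x3) and "t" (3): a world point X has camera coordinates R X + t. Camera axes: x right, y down, z forward; pixel columns grow to the right and rows downward; lengths in m; the calibration is good to about 2 mm. A picture is of the moment at which its call begins. There is no depth.
- robot.close_job(): hands the job in, once; it reports no verdict.
Trained networks look in the newest picture that a camera, given by its name, has taken for a name from the list of things; names that differ only in an ending like _2 or _b are one class to them, and where a whole thing is asked for, a point or a joint stands for the part that bears it (a point fixed in the world has none). Each returns a list of dicts, best first, with "score" (0 to 1); they miss things now and then, are a little off and sometimes report something else, mostly with a low value. They report only what shows in the picture. A call takes as long as a camera call.
- robot.outline_of(camera, label): "mask" (480x640 bool, what is visible of it).
- robot.mark_of(camera, label): "location" ([x, y, z] in m, in the coordinates of the camera as it stood for that picture, good to about 4 mm: a listed point, or the origin of a listed thing).
The state is a dict: "t": time; "q": joint angles; "dq": joint speeds; "joint_torque": joint torques, N m; "tool_pos": TCP position; "orientation": TCP orientation; "force": force on the tool from outside, world axes, zero at the start; "wrist_torque": the same for the moment, N m; "opening": finger opening in m.
Only numpy, scipy, OpenCV 4.12 (cv2) and the standard library are available. Lean on these libraries where they do the work, as an engineer would, in place of code of your own. Each camera call takes 0.05 s, during which the arm holds its last target.

## Working session

There is one attempt and no reset: what is moved stays moved. The work goes in short steps, Python scripts to look and compute and a shell command to move; the robot and the scene stay as the last step left them, time stands still between calls to the robot, and variables do not carry over. Pictures are saved under pics/ and viewed, and the job is handed in when it is done.

```bash
ls; mkdir -p pics; python3 - <<'E'
from plant import robot
import cv2
s=robot.read_state();print({k:s[k] for k in('t','q','tool_pos','orientation','force','opening')})
for n in('scene','top'):
    c=robot.read_camera(n);cv2.imwrite(f'pics/{n}0.png',c['color']);print(n,c['camera_matrix'],c['R'],c['t'])
E
```

```text
pics
{'t': 0.0, 'q': array([-1.21738946e+00,  1.31121765e-01,  1.48925885e+00,  1.95766462e-05,
        1.52300992e+00, -8.54068542e-02]), 'tool_pos': array([ 0.25474744, -0.54261349,  0.21762221]), 'orientation': array([-3.06453708e+00, -6.83380131e-01,  3.46662229e-04]), 'force': array([-0.10394709,  0.41499359, -0.67674128]), 'opening': 0.0930949953505021}
scene [[568.26280599   0.         326.84739784]
 [  0.         568.26280599 234.77159732]
 [  0.           0.           1.        ]] [[ 0.90138138 -0.43277034  0.01488115]
 [-0.20801374 -0.46288362 -0.86166643]
 [ 0.37979191  0.77359459 -0.50725685]] [-0.5612456   0.23975263  0.75020081]
top [[514.87071974   0.         315.72619213]
 [  0.         514.87071974 240.14906471]
 [  0.           0.           1.        ]] [[ 0.00416056 -0.99992066 -0.01188944]
 [-0.99407084 -0.00284377 -0.1086972 ]
 [ 0.10865477  0.01227118 -0.9940038 ]] [-0.0478248   0.61940509  1.07032261]
```

View pics/scene0.png

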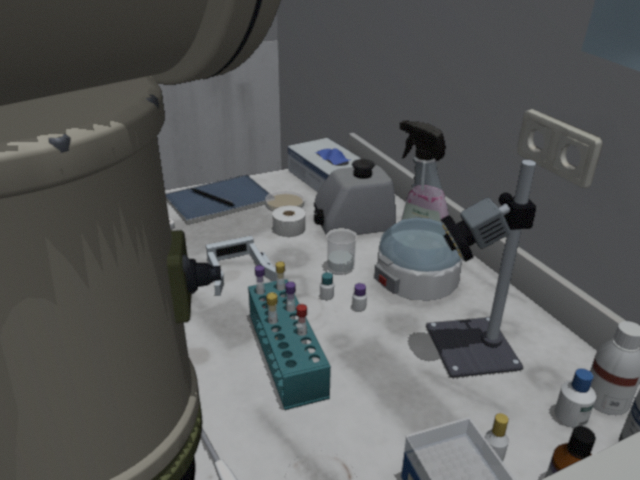

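View pics/top0.png

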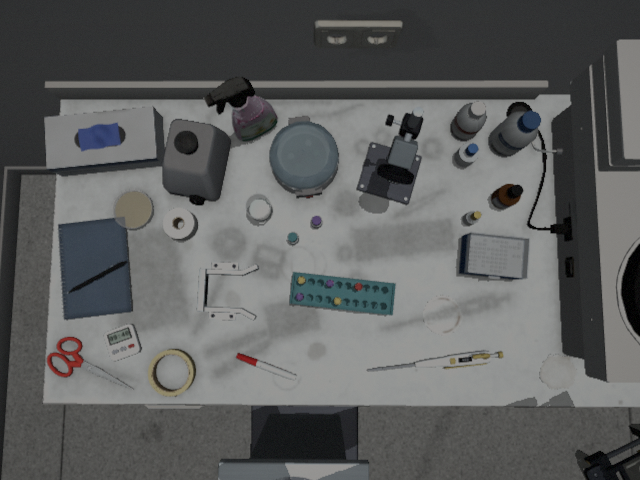

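```bash
cat > h.py <<'E'
from plant import robot
import numpy as np,cv2
from scipy.spatial.transform import Rotation as Ro
def cam(n,save=None):
    c=robot.read_camera(n)
    if save: cv2.imwrite('pics/'+save,c['color'])
    return c
def proj(c,X):
    p=c['R']@np.asarray(X)+c['t'];p=c['camera_matrix']@p;return p[:2]/p[2]
def world(c,p): return c['R'].T@(np.asarray(p)-c['t'])
def plane(c,px,z):
    d=c['R'].T@np.linalg.solve(c['camera_matrix'],[px[0],px[1],1]);o=-c['R'].T@c['t']
    return o+d*(z-o[2])/d[2]
E
python3 - <<'E'
from h import *
np.set_printoptions(precision=4,suppress=True)
for n in('scene','top'):
    c=cam(n)
    for l in ['rack_bay','tube_rack','red_tube_center','camera_head','yellow_tube_a_center','violet_tube_a_center','cal_vial_center','cal_vial_2_center']:
        for m in robot.mark_of(n,l)[:4]:
            w=world(c,m['location']);print(n,l,round(m['score'],2),w,proj(c,w))
print(robot.read_state()['t'])
E
```

```text
scene tube_rack 0.89 [ 0.5036 -0.0977  0.002 ] [284.1406 352.0509]
scene red_tube_center 0.61 [ 0.5209 -0.13    0.0577] [302.8167 333.2557]
scene yellow_tube_a_center 0.63 [ 0.5282 -0.0159  0.0623] [278.4113 287.1553]
scene yellow_tube_a_center 0.54 [0.6248 0.0034 0.0206] [327.3114 287.265 ]
scene violet_tube_a_center 0.6 [ 0.524  -0.0736  0.0597] [289.7982 309.5291]
scene cal_vial_center 0.94 [ 0.6629 -0.0463  0.0226] [360.5372 296.5561]
scene cal_vial_2_center 0.73 [0.6262 0.0039 0.0188] [327.8896 287.7477]
top tube_rack 0.61 [ 0.5049 -0.1024 -0.0044] [341.5998 294.1322]
top red_tube_center 0.5 [ 0.52   -0.1321  0.0577] [357.0489 286.7276]
top camera_head 0.64 [ 0.7095 -0.1921  0.1944] [394.109  182.5385]
top yellow_tube_a_center 0.55 [ 0.5327 -0.02    0.052 ] [303.1929 280.4757]
top violet_tube_a_center 0.66 [ 0.5027 -0.1032 -0.0006] [342.0582 295.1028]
top violet_tube_a_center 0.45 [ 0.5297 -0.0725  0.0592] [328.3557 281.894 ]
top violet_tube_a_center 0.41 [ 0.5007 -0.0141  0.0601] [300.0596 295.8526]
top cal_vial_center 0.49 [ 0.6604 -0.0458  0.0217] [315.9561 222.081 ]
top cal_vial_2_center 0.65 [0.6251 0.0039 0.0238] [292.9067 238.0242]
1.0
```

Scene view: the rack is at about (285,350) px with its +y end towards the bay at about (240,250). Top view: the bay sits at (230,290), the rack at (342,294), the camera at (395,175) and the vials at (293,238) and (316,222). Next I'll zoom in on the bay.

```bash
python3 - <<'E'
from h import *
a=cv2.imread('pics/top0.png')[240:340,185:405];cv2.imwrite('pics/topz.png',cv2.resize(a,None,fx=3.6,fy=3.6,interpolation=cv2.INTER_CUBIC))
a=cv2.imread('pics/scene0.png')[220:410,190:390];cv2.imwrite('pics/scz.png',cv2.resize(a,None,fx=3,fy=3,interpolation=cv2.INTER_CUBIC))
E
```

```text
(no output)
```

View pics/topz.png

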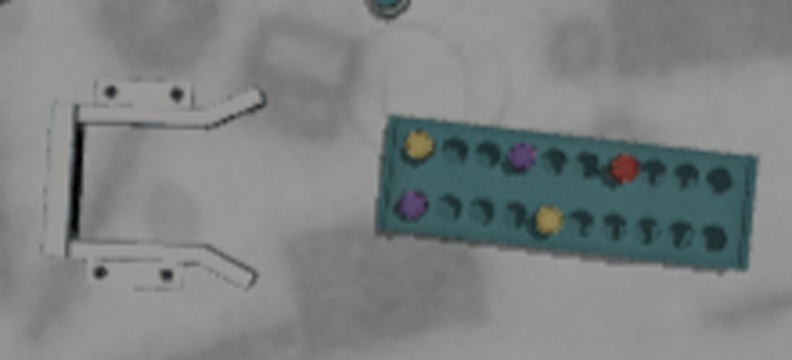

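View pics/scz.png

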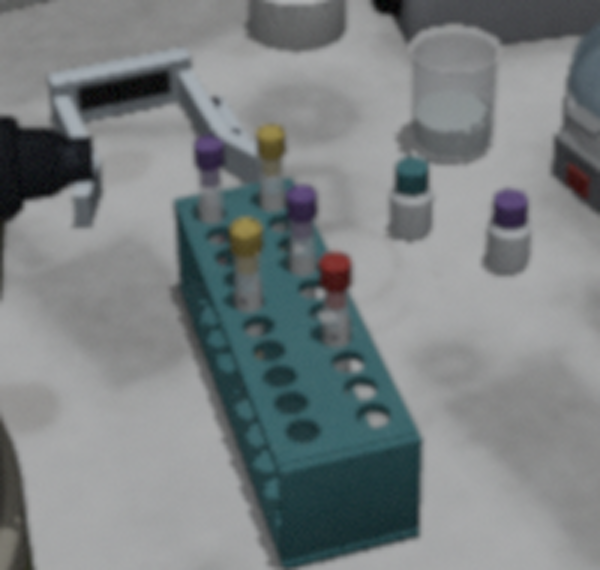

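```bash
cat > ov.py <<'E'
from h import *
from scipy.optimize import least_squares
np.set_printoptions(precision=4,suppress=True)
import pickle
def T(p,l):
    l=np.asarray(l,float);c,s=np.cos(p[2]),np.sin(p[2])
    return np.array([p[0]+c*l[0]-s*l[1],p[1]+s*l[0]+c*l[1],l[2]])
def draw(im,c,p,pts,col,off,f):
    q=[((proj(c,T(p,l/np.array([1000.]*3)))-off)*f).astype(int) for l in np.array(pts,float)]
    for a,b in zip(q[:-1],q[1:]): cv2.line(im,tuple(map(int,a)),tuple(map(int,b)),col,1)
railL=[[[s*50,-3,24],[s*35.5,28,24],[s*35.5,107,24]] for s in(1,-1)]
stop=[[-35.5,107,34],[35.5,107,34]]
rack=[[-33,-107,62],[33,-107,62],[33,107,62],[-33,107,62],[-33,-107,62]]
E
python3 - <<'E'
from ov import *
ct=cam('top','t1.png');cs=cam('scene','s1.png')
print('camctr',-ct['R'].T@ct['t'])
z=lambda u,v:np.array([u/3.6+185,v/3.6+240]); s=lambda u,v:np.array([u/3+190,v/3+220])
obs=[(ct,z(389,115),(33,107,62)),(ct,z(757,156),(33,-107,62)),(ct,z(747,270),(-33,-107,62)),(ct,z(376,234),(-33,107,62)),
(cs,s(178,203),(-33,107,62)),(cs,s(280,466),(-33,-107,62)),(cs,s(420,437),(33,-107,62)),(cs,s(415,535),(33,-107,0)),(cs,s(287,566),(-33,-107,0))]
def f(p,which): return np.concatenate([proj(c,T(p,np.array(l)/1000))-x for c,x,l in obs if which is None or c is which])
for w in(None,ct,cs):
    r=least_squares(f,[.504,-.1,0],args=(w,));print('rack',r.x,r.fun)
    if w is None: pr=r.x
# bay
ob2=[(ct,z(82,125),(35.5,107,24)),(ct,z(208,127),(35.5,28,24)),(ct,z(205,245),(-35.5,28,24)),(ct,z(258,92),(50,-3,24)),(ct,z(247,290),(-50,-3,24)),(ct,z(80,240),(-35.5,107,24))]
def g(p): return np.concatenate([proj(c,T(p,np.array(l)/1000))-x for c,x,l in ob2])
r=least_squares(g,[.51,.1,0]);print('bay',r.x,r.fun);pb=r.x
for nm,c,off,f_,sz in(('top',ct,(185,240),3.6,(220,100)),('scene',cs,(190,220),3,(200,190))):
    im=c['color'][off[1]:off[1]+sz[1],off[0]:off[0]+sz[0]];im=cv2.resize(im,None,fx=f_,fy=f_,interpolation=cv2.INTER_CUBIC)
    draw(im,c,pr,rack,(0,0,255),off,f_)
    for l in railL+[stop]: draw(im,c,pb,l,(0,255,0),off,f_)
    for s_ in(1,-1): draw(im,c,pb,[[s_*35.5,28,0],[s_*35.5,107,0]],(255,0,255),off,f_)
    cv2.imwrite(f'pics/ov_{nm}.png',im)
for l in ['rack_bay','camera_head']:
  for n,c in(('top',ct),('scene',cs)):
    for m in robot.mark_of(n,l):print(n,l,m['score'],world(c,m['location']))
E
```

```text
camctr [ 0.4996 -0.0592  1.1307]
rack [ 0.506  -0.1002 -0.1105] [-0.8262 -0.3329 -0.2347  0.079  -0.6076  0.4739 -1.032  -1.5615 -1.9692
 -2.3958 -0.1042  1.5196  1.1346 -0.1587  1.9646  0.4932 -1.3347  1.8766]
rack [ 0.5054 -0.1016 -0.0993] [-0.397   0.5527  0.3238 -0.1846  0.3137  0.2469 -0.2452 -0.6243]
rack [ 0.5072 -0.0994 -0.1208] [-0.8024 -3.0987 -0.3946  0.8231  0.9539 -0.478   1.7916  0.1649 -1.6148
  1.1618]
bay [ 0.5075  0.0831 -0.0323] [-1.085  -0.6223  0.5115  0.1431 -0.3724  0.6504  1.3334  3.6399  2.1108
 -4.4533 -2.5003  0.6714]
top camera_head 0.57 [ 0.7079 -0.1917  0.1965]
scene camera_head 0.98 [ 0.7085 -0.1859  0.1918]
```

View pics/ov_top.png

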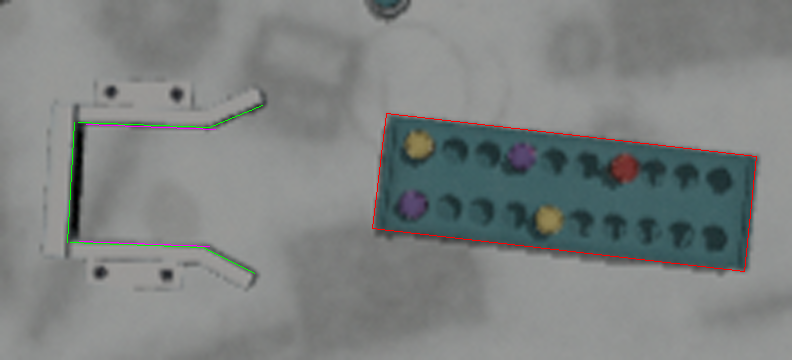

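View pics/ov_scene.png

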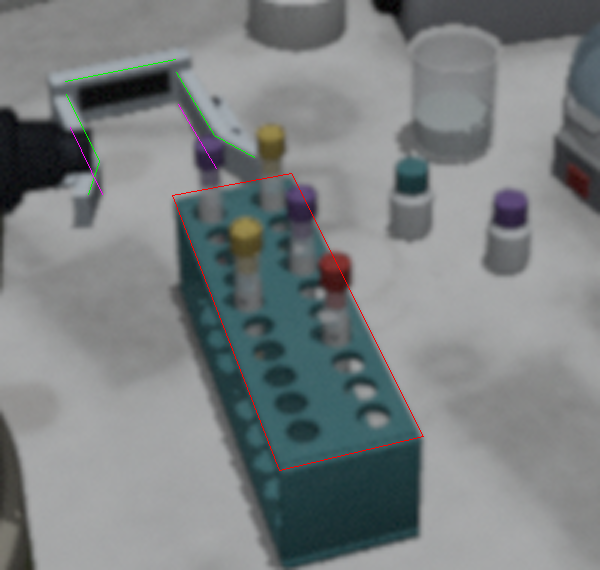

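The overlays fit: red outlines the rack, and green lies on the rail edges. The small mismatch in the scene view is the same for rack and bay, so it's calibration offset. I'll grip the rack across x at its tube-free -y end plate.

```bash
cat >> ov.py <<'E'
def need(target,yaw=None):
    s=robot.read_state();R=Ro.from_rotvec(s['orientation']).as_matrix()
    d=R.T@(np.asarray(target)-s['tool_pos'])
    print('t',s['t'],'tcp',s['tool_pos'],'F',s['force'],'open',s['opening'],'q',s['q']);print('delta',d)
    yv=R[:,1];a=np.arctan2(yv[1],yv[0]);print('jaw yaw',a)
    if yaw is not None:
        # tool z down: +spin about tool z decreases world yaw
        e=(a-yaw+np.pi/2)%np.pi-np.pi/2;print('spin',e, 'q6 after ~',s['q'][5]+e,'or',s['q'][5]-e)
    return R
E
python3 - <<'E'
from ov import *
p=[.5055,-.101,-.10]
t=T(p,[0,-.099,.125]);print(t)
print(need(t,p[2]))
E
```

```text
[ 0.4956 -0.1995  0.125 ]
t 1.3 tcp [ 0.2549 -0.5431  0.2186] F [0.2254 0.3334 0.2053] open 0.09286591966312419 q [-1.2174  0.1304  1.4882  0.      1.523  -0.0854]
delta [ 0.3639 -0.2088  0.0936]
jaw yaw -1.1320205159223518
spin -1.0320205159223517 q6 after ~ -1.1174177228463067 or 0.9466233089983968
[[ 0.9053  0.4248 -0.    ]
 [ 0.4248 -0.9053  0.    ]
 [ 0.     -0.0001 -1.    ]]
```

```bash
python3 -m pendant '[{"delta_pos":[0.364,-0.209,0],"spin":-1.032},{"delta_pos":[0.364,-0.209,0],"spin":-1.032},{"delta_pos":[0.364,-0.209,0],"spin":-1.032},{"delta_pos":[0.364,-0.209,0],"spin":-1.032},{"delta_pos":[0.364,-0.209,0],"spin":-1.032},{"delta_pos":[0.364,-0.209,0.04],"spin":-1.032},{"delta_pos":[0.364,-0.209,0.09],"spin":-1.032},{"delta_pos":[0.364,-0.209,0.09],"spin":-1.032},{"delta_pos":[0.364,-0.209,0.09],"spin":-1.032},{"delta_pos":[0.364,-0.209,0.09],"spin":-1.032}]' -1 20
python3 - <<'E'
from ov import *
p=[.5055,-.101,-.10]
need(T(p,[0,-.099,.027]),p[2])
c=cam('top','t2.png');c=cam('scene','s2.png')
E
```

```text
t: 2.3
tool_pos: [0.4952, -0.1943, 0.1245]
orientation: [-2.321, -2.108, 0.001]
force: [-1.2, -0.2, -0.4]
opening: 0.0928
t 2.3 tcp [ 0.4952 -0.1943  0.1245] F [-1.2347 -0.2032 -0.3679] open 0.09283220250602278 q [-0.4714  0.0181  1.7809  0.0015  1.3488 -0.3759]
delta [-0.0055  0.0014  0.0975]
jaw yaw -0.09581653843344531
spin 0.0041834615665545805 q6 after ~ -0.37174917929405876 or -0.3801161024271679
```

View pics/t2.png

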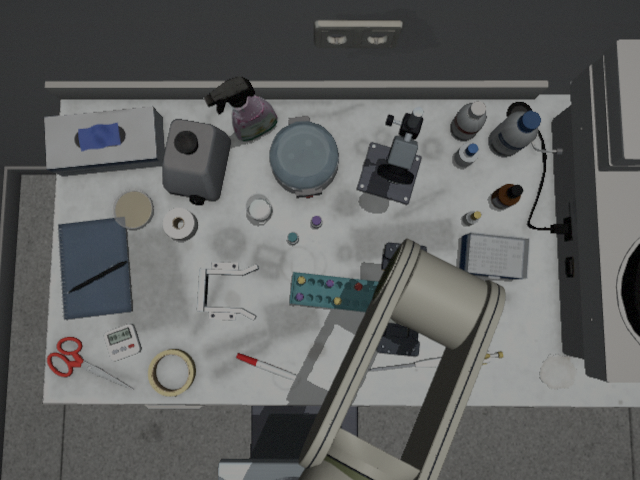

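View pics/s2.png

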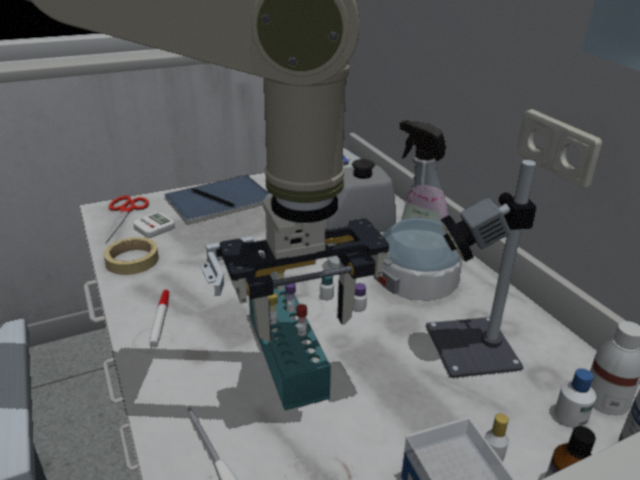

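The fingers straddle the rack's near end, at about (260,310) and (345,295) px in the scene view. Going down.

```bash
python3 -m pendant '[{"delta_pos":[-0.0055,0.001,0.03],"spin":0.004},{"delta_pos":[-0.0055,0.001,0.06],"spin":0.004},{"delta_pos":[-0.0055,0.001,0.085],"spin":0.004},{"delta_pos":[-0.0055,0.001,0.098],"spin":0.004},{"delta_pos":[-0.0055,0.001,0.098],"spin":0.004}]' -1
python3 -m pendant '[{"delta_pos":[0,0,0],"spin":0},{"delta_pos":[0,0,0],"spin":0},{"delta_pos":[0,0,0],"spin":0},{"delta_pos":[0,0,0],"spin":0},{"delta_pos":[0,0,0],"spin":0},{"delta_pos":[0,0,0],"spin":0}]' 1 12
python3 - <<'E'
from ov import *
b=[.5075,.083,-.032]
need(T(b,[0,-.099,.027]),b[2])
cam('top','t3.png');cam('scene','s3.png')
E
```

```text
t: 2.9
tool_pos: [0.4945, -0.2045, 0.029]
orientation: [-2.33, -2.102, 0.003]
force: [-0.4, -1.5, -0.2]
opening: 0.0929
t: 3.5
tool_pos: [0.4952, -0.2049, 0.0301]
orientation: [-2.331, -2.103, 0.002]
force: [-0.9, 0.3, 6.2]
opening: 0.0661
t 3.5 tcp [ 0.4952 -0.2049  0.0301] F [-0.9193  0.2557  6.2385] open 0.06612824720115772 q [-0.4875  0.138   1.8408 -0.0008  1.1649 -0.3843]
delta [ 0.1889 -0.0103  0.0031]
jaw yaw -0.10293631934131234
spin -0.07093631934131239 q6 after ~ -0.4551969412387794 or -0.3133243025561546
```

View pics/s3.png

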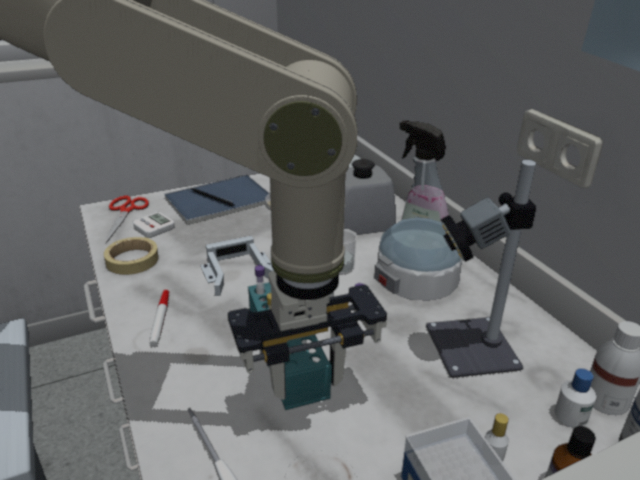

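```bash
python3 -m pendant '[{"delta_pos":[0.01,0,0],"spin":-0.01},{"delta_pos":[0.023,-0.001,0],"spin":-0.025},{"delta_pos":[0.036,-0.001,0],"spin":-0.04},{"delta_pos":[0.05,-0.0015,0],"spin":-0.055},{"delta_pos":[0.062,-0.0015,0],"spin":-0.07},{"delta_pos":[0.068,-0.0015,0],"spin":-0.071},{"delta_pos":[0.068,-0.0015,0],"spin":-0.071}]'
python3 - <<'E'
from ov import *
b=[.5075,.083,-.032]
need(T(b,[0,-.104,.027]),b[2])
ct=cam('top','t4.png');cs=cam('scene','s4.png')
for nm,c,off,f_,sz in(('top',ct,(185,240),3.6,(220,100)),('scene',cs,(190,220),3,(200,190))):
    im=c['color'][off[1]:off[1]+sz[1],off[0]:off[0]+sz[0]];im=cv2.resize(im,None,fx=f_,fy=f_,interpolation=cv2.INTER_CUBIC)
    cv2.imwrite(f'pics/z4_{nm}.png',im)
E
```

```text
t: 4.3
tool_pos: [0.5008, -0.1355, 0.0301]
orientation: [-2.253, -2.186, 0.001]
force: [0.7, 2.8, 1.5]
opening: 0.0659
t 4.3 tcp [ 0.5008 -0.1355  0.0301] F [0.6801 2.802  1.4862] open 0.06587915726014996 q [-0.3634  0.0945  1.8882  0.0004  1.1616 -0.3332]
delta [ 0.1146 -0.0001  0.0032]
jaw yaw -0.030435616057807598
spin 0.0015643839421923822 q6 after ~ -0.33159592365103185 or -0.3347246915354166
```

View pics/z4_top.png

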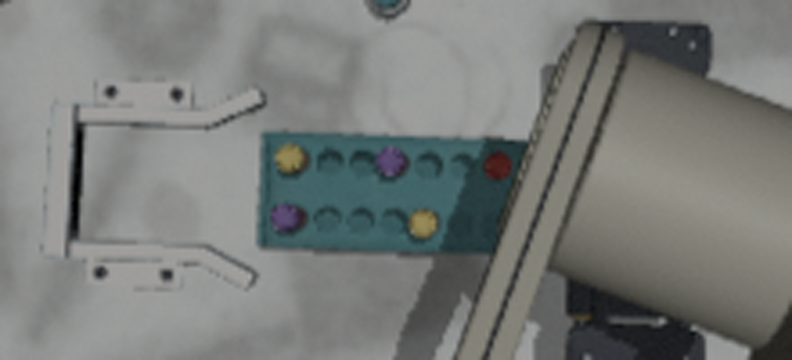

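View pics/z4_scene.png

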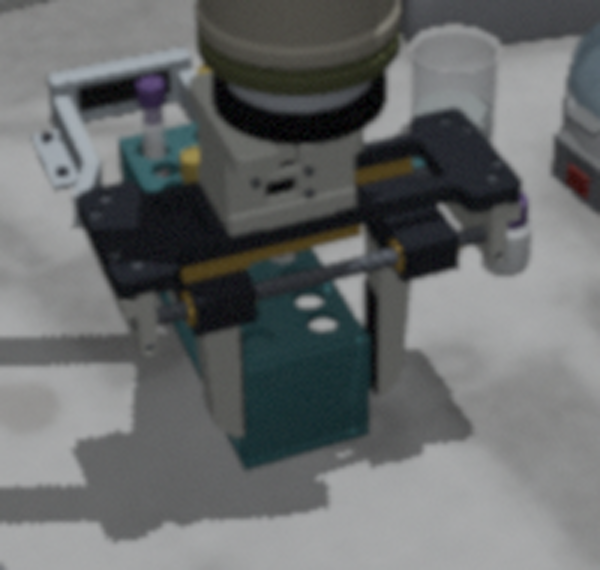

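```bash
python3 - <<'E'
from ov import *
c=cam('top')
z=lambda u,v:np.array([u/3.6+185,v/3.6+240])
a=plane(c,z(264,132),.062);b=plane(c,z(259,247),.062);print(a,b,(a+b)/2,'len',np.linalg.norm(a-b),'yaw',np.arctan2((a-b)[1],(a-b)[0]))
u=plane(c,z(264,132),.062);v=plane(c,z(516,141),.062);print('side yaw',np.arctan2((v-u)[1],(v-u)[0])+np.pi/2)
for q in((82,125),(208,127),(80,240),(205,245),(258,92),(247,290)): print(plane(c,z(*q),.024))
# rack front centre in bay frame
p=[.5075,.083,-.032];m=(a+b)/2-np.array([*p[:2],0]);co,si=np.cos(p[2]),np.sin(p[2]);print(co*m[0]+si*m[1],-si*m[0]+co*m[1])
E
```

```text
[0.5399 0.0728 0.062 ] [0.4742 0.0746 0.062 ] [0.507  0.0737 0.062 ] len 0.06575072081099079 yaw -0.027311510483767475
side yaw -0.03186253033299424
[0.5451 0.1865 0.024 ]
[0.5442 0.111  0.024 ]
[0.4769 0.1858 0.024 ]
[0.4743 0.1114 0.024 ]
[0.5652 0.0814 0.024 ]
[0.448 0.086 0.024]
-0.00017058611305860308 -0.009344178012961422
```

The rack is lined up with the mouth: its front edge is at zoom px (262,190), and the centre of the rail entry is at (206,186). It has about 116 mm still to go.

```bash
python3 -m pendant '[{"delta_pos":[0.008,0,0],"spin":0},{"delta_pos":[0.018,0.0003,0],"spin":0},{"delta_pos":[0.028,0.0005,0],"spin":0},{"delta_pos":[0.038,0.0005,0],"spin":0},{"delta_pos":[0.048,0.0005,0],"spin":0},{"delta_pos":[0.055,0.0005,0],"spin":0}]'
python3 -c "
from ov import *
print(robot.read_state()['wrist_torque']);need(T([.5075,.083,-.032],[0,-.104,.027]),-.032)"
```

```text
t: 5.05
tool_pos: [0.5029, -0.0807, 0.0301]
orientation: [-2.254, -2.185, 0.002]
force: [0.2, -0.8, -0.1]
opening: 0.0656
[-0.3439 -0.1268 -0.0171]
t 5.05 tcp [ 0.5029 -0.0807  0.0301] F [ 0.2363 -0.7944 -0.0538] open 0.06555986143174738 q [-0.26    0.0697  1.9145  0.0005  1.16   -0.2291]
delta [ 0.0597 -0.0006  0.0032]
jaw yaw -0.031123091778143624
spin 0.0008769082218562652 q6 after ~ -0.22822656950663722 or -0.22998038595034975
```

Smooth so far: the front end is inside the rails with low forces. I'll carry on, then creep.

```bash
python3 -m pendant '[{"delta_pos":[0.008,0,0],"spin":0},{"delta_pos":[0.018,0,0],"spin":0},{"delta_pos":[0.028,0,0],"spin":0},{"delta_pos":[0.038,0,0],"spin":0},{"delta_pos":[0.046,0,0],"spin":0},{"delta_pos":[0.05,0,0],"spin":0}]'
python3 -m pendant '[{"delta_pos":[0.002,0,0],"spin":0},{"delta_pos":[0.004,0,0],"spin":0},{"delta_pos":[0.006,0,0],"spin":0},{"delta_pos":[0.006,0,0],"spin":0}]'
python3 - <<'E'
from ov import *
print(robot.read_state()['wrist_torque']);need(T([.5075,.083,-.032],[0,-.104,.027]),-.032)
ct=cam('top','t5.png');off=(185,240)
im=ct['color'][240:340,185:405];cv2.imwrite('pics/z5.png',cv2.resize(im,None,fx=3.6,fy=3.6,interpolation=cv2.INTER_CUBIC))
E
```

```text
t: 5.65
tool_pos: [0.5044, -0.0297, 0.0301]
orientation: [-2.253, -2.185, 0.002]
force: [-0.5, -2.7, 0.7]
opening: 0.0662
t: 6.05
tool_pos: [0.5046, -0.0236, 0.0301]
orientation: [-2.253, -2.185, 0.001]
force: [-0.2, -0.4, 1.0]
opening: 0.0661
[-0.0278 -0.1958 -0.0764]
t 6.05 tcp [ 0.5046 -0.0236  0.0301] F [-0.1637 -0.3873  0.9508] open 0.06605393116551489 q [-0.1491  0.0588  1.9259  0.0013  1.1596 -0.1189]
delta [ 0.0026 -0.0005  0.0031]
jaw yaw -0.030683177295247117
spin 0.0013168227047528624 q6 after ~ -0.11759853180575314 or -0.12023217721525886
```

View pics/z5.png

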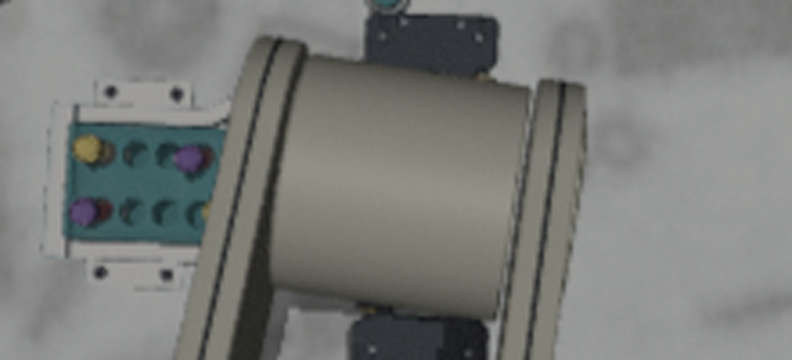

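```bash
for i in 1; do python3 -m pendant '[{"delta_pos":[0.001,0,0],"spin":0},{"delta_pos":[0.002,0,0],"spin":0},{"delta_pos":[0.003,0,0],"spin":0},{"delta_pos":[0.003,0,0],"spin":0}]'; done
python3 -m pendant '[{"delta_pos":[0.001,0,0],"spin":0},{"delta_pos":[0.002,0,0],"spin":0},{"delta_pos":[0.002,0,0],"spin":0}]'
```

```text
t: 6.5
tool_pos: [0.5047, -0.0205, 0.0301]
orientation: [-2.253, -2.185, 0.001]
force: [-0.3, 0.2, -0.1]
opening: 0.0659
t: 6.8
tool_pos: [0.5046, -0.0203, 0.0301]
orientation: [-2.254, -2.186, 0.005]
force: [-1.8, -10.6, 1.0]
opening: 0.0657
```

Contact with the stop at 10.6 N, with little further motion. I'll release, then square the rack up by pushing its end plate centrally with closed fingers.

```bash
python3 -m pendant '[{"delta_pos":[0,0,0],"spin":0},{"delta_pos":[0,0,0],"spin":0},{"delta_pos":[0,0,0],"spin":0},{"delta_pos":[0,0,-0.02],"spin":0},{"delta_pos":[0,0,-0.05],"spin":0},{"delta_pos":[-0.02,0,-0.05],"spin":0},{"delta_pos":[-0.05,0,-0.05],"spin":0},{"delta_pos":[-0.05,0,-0.05],"spin":0}]' -1
python3 - <<'E'
from ov import *
ct=cam('top','t6.png');cs=cam('scene','s6.png')
im=ct['color'][240:340,185:405];cv2.imwrite('pics/z6.png',cv2.resize(im,None,fx=3.6,fy=3.6,interpolation=cv2.INTER_CUBIC))
im=cs['color'][180:380,160:400];cv2.imwrite('pics/zs6.png',cv2.resize(im,None,fx=3,fy=3,interpolation=cv2.INTER_CUBIC))
E
```

```text
t: 7.6
tool_pos: [0.5034, -0.0723, 0.0807]
orientation: [2.257, 2.186, -0.005]
force: [0.1, 0.0, 1.1]
opening: 0.0932
```

View pics/zs6.png

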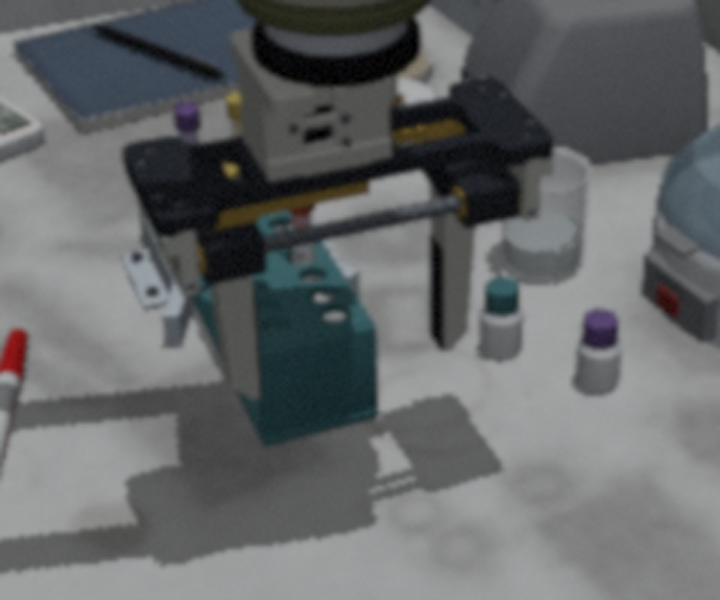

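View pics/z6.png

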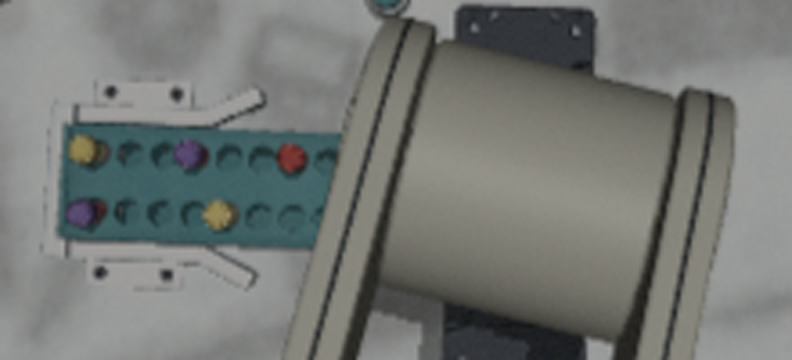

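```bash
python3 -m pendant '[{"delta_pos":[0,0.001,0.015],"spin":0},{"delta_pos":[0,0.001,0.03],"spin":0},{"delta_pos":[0,0.001,0.045],"spin":0},{"delta_pos":[0,0.001,0.056],"spin":0},{"delta_pos":[0,0.001,0.056],"spin":0},{"delta_pos":[0.01,0.001,0.056],"spin":0},{"delta_pos":[0.02,0.001,0.056],"spin":0},{"delta_pos":[0.03,0.001,0.056],"spin":0},{"delta_pos":[0.034,0.001,0.056],"spin":0},{"delta_pos":[0.036,0.001,0.056],"spin":0}]' 1 20
python3 -c "
from ov import *
need([.504,-.032,.025],-.032);cam('scene','s7.png')"
```

```text
t: 8.7
tool_pos: [0.5054, -0.0334, 0.0245]
orientation: [-2.255, -2.186, 0.004]
force: [-0.5, 0.9, 0.1]
opening: 0.0174
t 8.7 tcp [ 0.5054 -0.0334  0.0245] F [-0.4697  0.9441  0.0809] open 0.017406433532835476 q [-0.1664  0.0707  1.9252 -0.0013  1.148  -0.1352]
delta [ 0.0014 -0.0015 -0.0005]
jaw yaw -0.030733936714226126
spin 0.001266063285773944 q6 after ~ -0.13388901971094877 or -0.13642114628249666
```

View pics/s7.png

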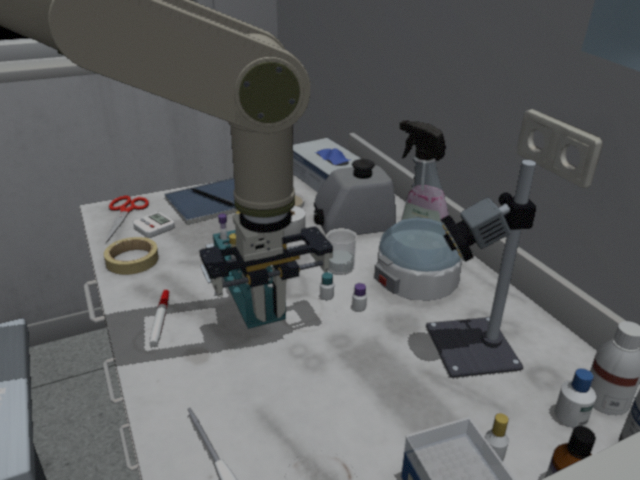

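The closing fingers are right at the end plate, at about (265,300) px. Creeping in.

```bash
python3 -m pendant '[{"delta_pos":[0,0,0],"spin":0},{"delta_pos":[0.001,0,0],"spin":0},{"delta_pos":[0.002,0,0],"spin":0},{"delta_pos":[0.003,0,0],"spin":0},{"delta_pos":[0.003,0,0],"spin":0}]'
```

```text
t: 9.25
tool_pos: [0.5056, -0.0324, 0.0246]
orientation: [2.256, 2.186, -0.006]
force: [-1.3, -8.3, 1.2]
opening: 0.0005
```

```bash
python3 -m pendant '[{"delta_pos":[0.002,0,0],"spin":0},{"delta_pos":[0.004,0,0],"spin":0},{"delta_pos":[0.004,0,0],"spin":0}]'
python3 -c "
from ov import *
need([.504,-.032,.025],-.032);print(robot.read_state()['wrist_torque'])"
```

```text
t: 9.55
tool_pos: [0.5059, -0.0325, 0.0252]
orientation: [2.253, 2.181, -0.013]
force: [-2.7, -20.7, 3.0]
opening: 0.0003
t 9.55 tcp [ 0.5059 -0.0325  0.0252] F [ -2.6944 -20.6854   2.976 ] open 0.0003299518154197993 q [-0.1578  0.0699  1.9247 -0.0109  1.1475 -0.1211]
delta [ 0.0004 -0.0019  0.0002]
jaw yaw -0.03226283136879518
spin -0.0002628313687951245 q6 after ~ -0.12132687375028407 or -0.12080121101269382
[-3.0808  0.339   0.002 ]
```

The rack is firmly home: 20 N produced no motion. The pendant can't tilt the tool, so I'll need to pivot the tube in the pads: hold the cap lightly and push the tube's lower part against the -y end plate of the homed rack, which only presses the rack further home. I'll back off, check the rack, and measure the red cap and the camera's yaw.

```bash
python3 -m pendant '[{"delta_pos":[-0.02,0,0],"spin":0},{"delta_pos":[-0.03,0,-0.03],"spin":0},{"delta_pos":[-0.05,0,-0.08],"spin":0},{"delta_pos":[-0.09,0,-0.12],"spin":0},{"delta_pos":[-0.13,0,-0.14],"spin":0},{"delta_pos":[-0.13,0,-0.14],"spin":0}]' 0.14
python3 - <<'E'
from ov import *
ct=cam('top','t8.png')
for l in('red_tube_center','tube_rack','camera_head','rack_bay'):
    for m in robot.mark_of('top',l)[:2]:print('top',l,m['score'],world(ct,m['location']))
cs=cam('scene','s8.png')
for l in('red_tube_center','tube_rack','camera_head','rack_bay'):
    for m in robot.mark_of('scene',l)[:2]:print('scene',l,m['score'],world(cs,m['location']))
im=ct['color'][240:340,185:405];cv2.imwrite('pics/z8.png',cv2.resize(im,None,fx=3.6,fy=3.6,interpolation=cv2.INTER_CUBIC))
im=ct['color'][100:220,345:445];cv2.imwrite('pics/zc8.png',cv2.resize(im,None,fx=5,fy=5,interpolation=cv2.INTER_CUBIC))
im=cs['color'][150:390,420:560];cv2.imwrite('pics/zcs8.png',cv2.resize(im,None,fx=2.5,fy=2.5,interpolation=cv2.INTER_CUBIC))
im=cs['color'][180:380,160:400];cv2.imwrite('pics/zs8.png',cv2.resize(im,None,fx=3,fy=3,interpolation=cv2.INTER_CUBIC))
E
```

```text
t: 10.15
tool_pos: [0.5041, -0.1661, 0.1715]
orientation: [2.251, 2.172, -0.01]
force: [0.5, 1.0, 0.4]
opening: 0.0391
top red_tube_center 0.71 [0.4973 0.1742 0.0593]
top red_tube_center 0.52 [0.5249 0.0536 0.058 ]
top tube_rack 0.71 [0.5087 0.0823 0.0001]
top tube_rack 0.34 [0.6231 0.0056 0.0216]
top camera_head 0.59 [ 0.7082 -0.1906  0.1957]
top camera_head 0.39 [0.5295 0.051  0.0563]
scene red_tube_center 0.72 [0.5247 0.0564 0.0576]
scene tube_rack 0.6 [0.5089 0.085  0.0025]
scene camera_head 0.8 [ 0.7103 -0.1898  0.1904]
scene rack_bay 0.63 [0.5242 0.0566 0.0577]
scene rack_bay 0.39 [ 0.7114 -0.1841  0.1937]
```

View pics/z8.png

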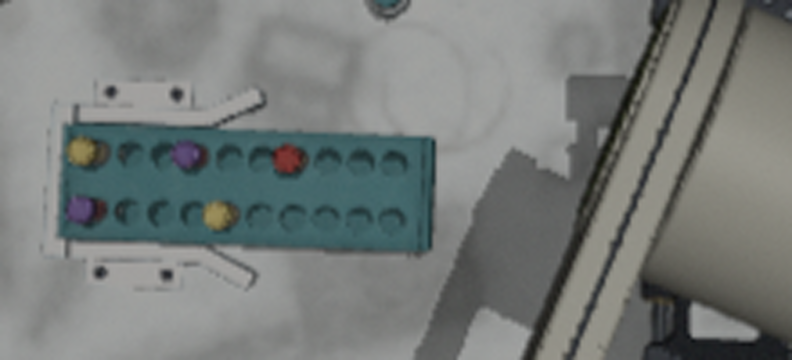

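View pics/zc8.png

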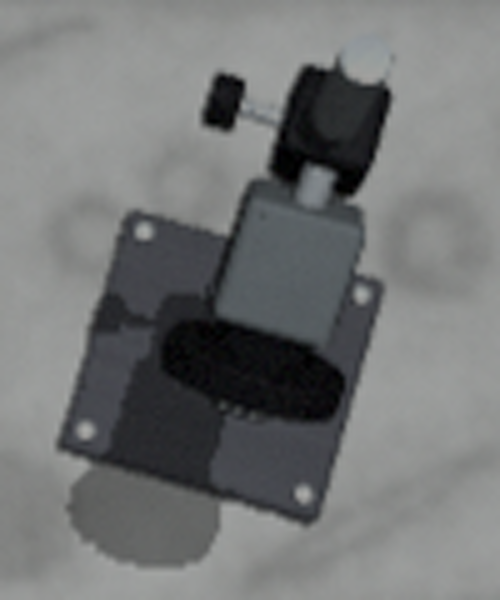

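View pics/zcs8.png

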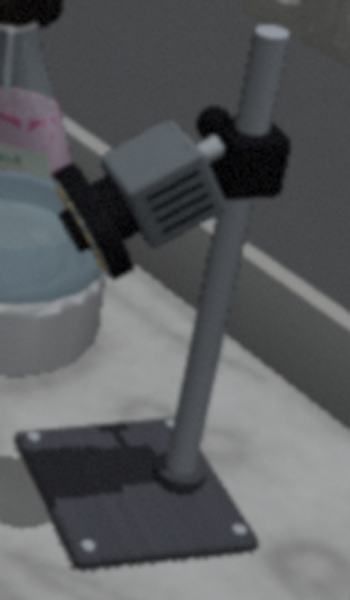

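View pics/zs8.png

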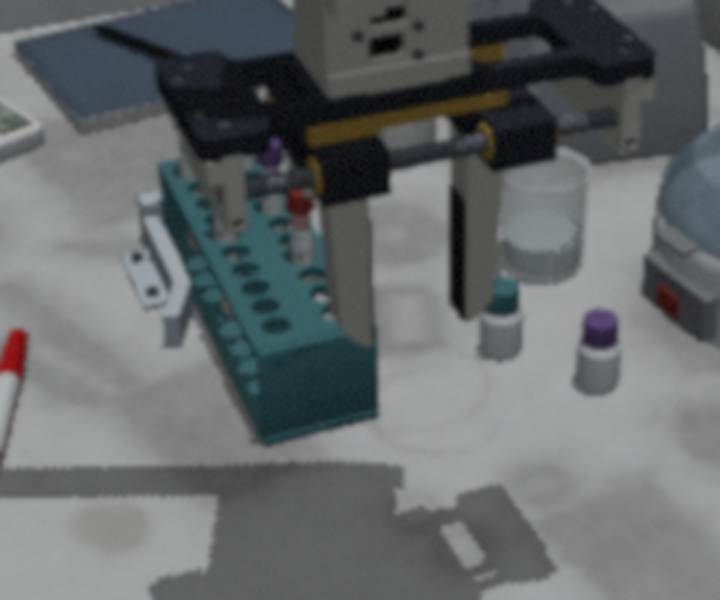

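Rack seated flush at the stop and square between the rails (zoom px (60–434, 124–254)); all five tubes are in it and both vials are untouched. The stand's base edges give the camera yaw.

```bash
python3 - <<'E'
from ov import *
ct=cam('top')
z=lambda u,v:np.array([u/3.6+185,v/3.6+240]);zc=lambda u,v:np.array([u/5+345,v/5+100])
print('cap',plane(ct,z(289,158),.108))
q=[plane(ct,z(*k),.062) for k in((68,124),(430,137),(426,251),(60,238))]
for k in q:print(k[:2])
print('rack ctr',np.mean(q,0),'yaw',np.arctan2(*(q[0]-q[1])[[1,0]])-np.pi/2,np.arctan2(*(q[3]-q[2])[[1,0]])-np.pi/2,np.arctan2(*(q[0]-q[3])[[1,0]]))
b=[plane(ct,zc(*k),.008) for k in((130,212),(382,285),(312,522),(60,447))]
print('base ctr',np.mean(b,0))
for i,j in((3,0),(2,1),(1,0),(2,3)):
    d=(b[j]-b[i]);print(d[:2],np.degrees(np.arctan2(d[1],d[0])))
need([.5247,.0552,.13],-.032)
E
```

```text
cap [0.5239 0.0531 0.108 ]
[0.5441 0.1862]
[ 0.5374 -0.023 ]
[ 0.4723 -0.0211]
[0.4788 0.1889]
rack ctr [0.5081 0.0828 0.062 ] yaw -0.03206693878470612 -0.03071785340712374 -0.04258556504249915
base ctr [ 0.7725 -0.2079  0.008 ]
[ 0.107  -0.0318] -16.544178776057187
[ 0.1071 -0.0327] -17.00055075798738
[0.0333 0.1119] 73.40112038473835
[0.0335 0.1109] 73.21237670846067
t 10.7 tcp [ 0.5018 -0.1603  0.1658] F [-0.5351  0.4252 -0.0142] open 0.04011599268013332 q [-0.3995 -0.0371  1.758  -0.0099  1.4198 -0.3667]
delta [0.2164 0.0162 0.0338]
jaw yaw -0.031282453353319695
spin 0.0007175466466802227 q6 after ~ -0.3660249162233842 or -0.3674600095167446
```

```bash
python3 -m pendant '[{"delta_pos":[0.03,0.005,0],"spin":0},{"delta_pos":[0.07,0.01,0],"spin":0},{"delta_pos":[0.115,0.016,0],"spin":0},{"delta_pos":[0.16,0.016,0],"spin":0},{"delta_pos":[0.195,0.016,0],"spin":0},{"delta_pos":[0.215,0.016,0],"spin":0},{"delta_pos":[0.215,0.016,0.015],"spin":0},{"delta_pos":[0.215,0.016,0.03],"spin":0},{"delta_pos":[0.215,0.016,0.03],"spin":0}]' 0.14 8
python3 - <<'E'
from ov import *
need([.5245,.054,.077],-.032)
cam('top','t9.png');c=cam('scene','s9.png')
im=c['color'][180:380,160:400];cv2.imwrite('pics/zs9.png',cv2.resize(im,None,fx=3,fy=3,interpolation=cv2.INTER_CUBIC))
E
```

```text
t: 11.6
tool_pos: [0.5221, 0.053, 0.13]
orientation: [2.256, 2.185, -0.02]
force: [0.6, -1.4, -0.1]
opening: 0.0399
t 11.6 tcp [0.5221 0.053  0.13  ] F [ 0.6441 -1.3757 -0.1145] open 0.03994665367700593 q [ 0.0105 -0.003   1.7916 -0.0099  1.3617  0.0443]
delta [0.0016 0.0028 0.053 ]
jaw yaw -0.031749317748538536
spin 0.0002506822514614093 q6 after ~ 0.04450588394435784 or 0.04400451944143502
```

View pics/zs9.png

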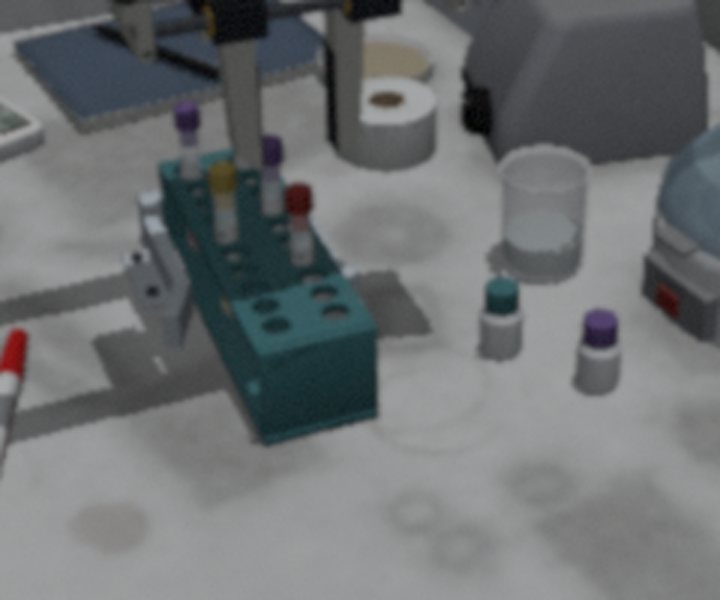

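The fingertips straddle the red cap (midpoint at zoom px (297,160), cap top at (299,188)), with the other caps clear. Going down and gripping.

```bash
python3 -m pendant '[{"delta_pos":[0.001,0.002,0.015],"spin":0},{"delta_pos":[0.0015,0.0025,0.032],"spin":0},{"delta_pos":[0.0015,0.0025,0.046],"spin":0},{"delta_pos":[0.0015,0.0025,0.053],"spin":0},{"delta_pos":[0.0015,0.0025,0.053],"spin":0}]' 0.14
python3 -m pendant '[{"delta_pos":[0,0,0],"spin":0},{"delta_pos":[0,0,0],"spin":0},{"delta_pos":[0,0,0],"spin":0},{"delta_pos":[0,0,0],"spin":0},{"delta_pos":[0,0,0],"spin":0},{"delta_pos":[0,0,0],"spin":0}]' 1 8
python3 - <<'E'
from ov import *
c=cam('scene','s10.png')
im=c['color'][180:380,160:400];cv2.imwrite('pics/zs10.png',cv2.resize(im,None,fx=3,fy=3,interpolation=cv2.INTER_CUBIC))
E
```

```text
t: 12.2
tool_pos: [0.5248, 0.0535, 0.078]
orientation: [2.257, 2.184, -0.019]
force: [0.3, 0.2, 0.2]
opening: 0.0399
t: 12.8
tool_pos: [0.5253, 0.0535, 0.0786]
orientation: [2.256, 2.183, -0.018]
force: [-0.2, -0.2, 3.4]
opening: 0.0157
```

View pics/zs10.png

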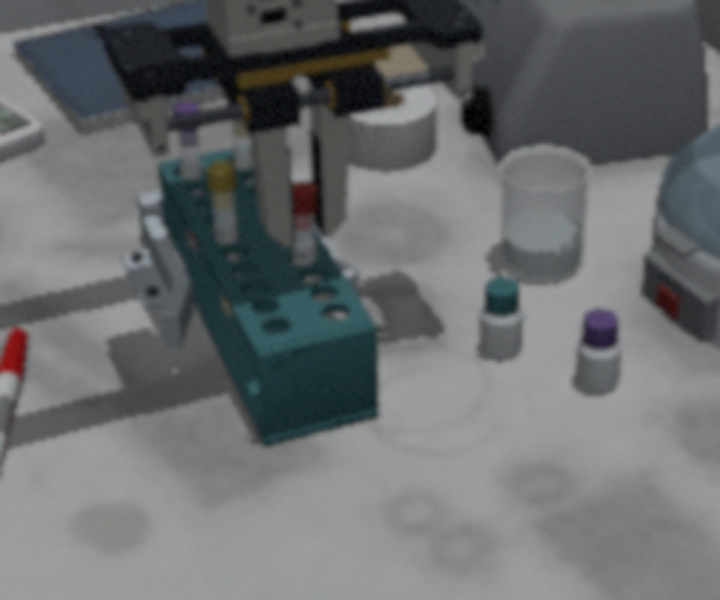

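Gripped (15.7 mm opening across the cap). Computing a straight vertical draw, allowing for the tool's 1° lean.

```bash
cat >> ov.py <<'E'
def tool(d):
    s=robot.read_state();R=Ro.from_rotvec(s['orientation']).as_matrix();return R.T@np.array(d)
E
python3 -c "
from ov import *
print(tool([0,0,.12]));print(tool([-.020,-.0955,.12]))"
```

```text
[-0.0012 -0.0008 -0.12  ]
[-0.0973 -0.0176 -0.1189]
```

```bash
python3 -m pendant '[{"delta_pos":[-0.0002,0,-0.012],"spin":0},{"delta_pos":[-0.0003,-0.0002,-0.03],"spin":0},{"delta_pos":[-0.0005,-0.0004,-0.05],"spin":0},{"delta_pos":[-0.0008,-0.0005,-0.075],"spin":0},{"delta_pos":[-0.001,-0.0007,-0.1],"spin":0},{"delta_pos":[-0.0012,-0.0008,-0.12],"spin":0},{"delta_pos":[-0.0012,-0.0008,-0.12],"spin":0}]' - 8
python3 - <<'E'
from ov import *
c=cam('scene','s11.png')
im=c['color'][120:370,160:400];cv2.imwrite('pics/zs11.png',cv2.resize(im,None,fx=2.4,fy=2.4,interpolation=cv2.INTER_CUBIC))
s=robot.read_state();print(s['tool_pos'],s['opening'])
# target: x .505, y -.042
print(tool(np.array([.505,-.042,s['tool_pos'][2]])-s['tool_pos']))
E
```

```text
t: 13.55
tool_pos: [0.5272, 0.0535, 0.2028]
orientation: [2.253, 2.18, -0.011]
force: [1.3, 0.7, -0.1]
opening: 0.0159
[0.5263 0.0535 0.2006] 0.016059511274124232
[-0.0961 -0.0182  0.001 ]
```

View pics/zs11.png

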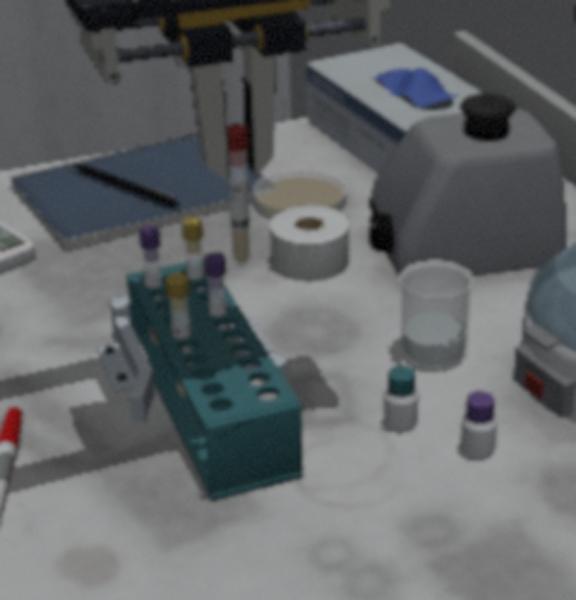

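The red tube is out and hanging upright (zoom px (240,130)–(240,260)), with the other four still in the rack. I'll move it just beyond the rack's -y end and lower it.

```bash
python3 -m pendant '[{"delta_pos":[-0.015,-0.003,0],"spin":0},{"delta_pos":[-0.04,-0.01,0],"spin":0},{"delta_pos":[-0.07,-0.018,0],"spin":0},{"delta_pos":[-0.09,-0.018,0],"spin":0},{"delta_pos":[-0.097,-0.018,0],"spin":0},{"delta_pos":[-0.097,-0.018,0],"spin":0},{"delta_pos":[-0.097,-0.018,0],"spin":0}]'
python3 - <<'E'
from ov import *
s=robot.read_state();print(s['tool_pos'],s['opening'])
print(tool(np.array([.505,-.042,.111])-s['tool_pos']))
E
```

```text
t: 14.3
tool_pos: [0.5048, -0.0426, 0.2009]
orientation: [2.256, 2.182, -0.015]
force: [-0.6, 0.1, -0.2]
opening: 0.016
[ 0.5048 -0.0426  0.2009] 0.015959886121719932
[0.0014 0.0005 0.0899]
```

```bash
python3 -m pendant '[{"delta_pos":[0,0,0.02],"spin":0},{"delta_pos":[0,0,0.045],"spin":0},{"delta_pos":[0.0005,0,0.07],"spin":0},{"delta_pos":[0.001,0,0.085],"spin":0},{"delta_pos":[0.001,0,0.09],"spin":0},{"delta_pos":[0.001,0,0.09],"spin":0}]'
python3 - <<'E'
from ov import *
c=cam('scene','s12.png')
im=c['color'][150:370,180:380];cv2.imwrite('pics/zs12.png',cv2.resize(im,None,fx=2.7,fy=2.7,interpolation=cv2.INTER_CUBIC))
s=robot.read_state();print(s['tool_pos'],s['opening'],s['force'])
print(tool(np.array([.505,-.0225+.0323,.111])-s['tool_pos']))
E
```

```text
t: 14.9
tool_pos: [0.5042, -0.0418, 0.1105]
orientation: [2.256, 2.183, -0.016]
force: [-0.1, -0.7, 0.1]
opening: 0.0155
[ 0.5049 -0.0421  0.1115] 0.015866772009676098 [ 0.0082  1.099  -0.1125]
[ 0.0519 -0.0016  0.    ]
```

View pics/zs12.png

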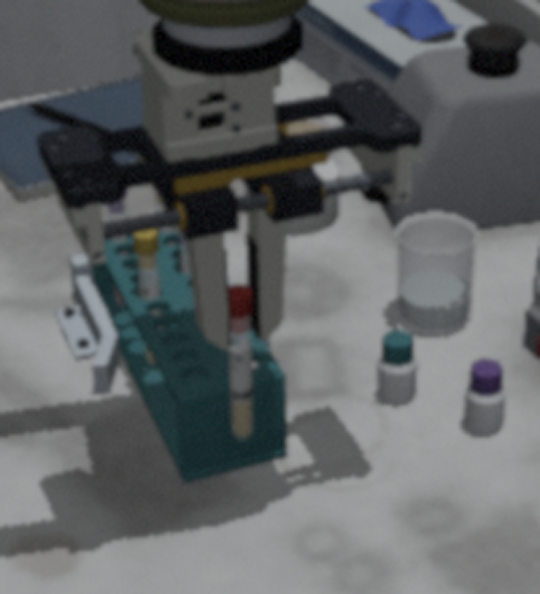

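The tube hangs just outside the end plate (zoom px (240,290)–(243,440)), with its foot below the plate's top edge. I'll lighten the grip and pivot it.

```bash
python3 -m pendant '[{"delta_pos":[0.005,0,0],"spin":0},{"delta_pos":[0.011,0,0],"spin":0},{"delta_pos":[0.017,-0.0005,0],"spin":0},{"delta_pos":[0.023,-0.001,0],"spin":0},{"delta_pos":[0.029,-0.001,0],"spin":0},{"delta_pos":[0.035,-0.0015,0],"spin":0},{"delta_pos":[0.041,-0.0015,0],"spin":0},{"delta_pos":[0.047,-0.0015,0],"spin":0},{"delta_pos":[0.0515,-0.0015,0],"spin":0},{"delta_pos":[0.0515,-0.0015,0],"spin":0}]' - 4
python3 - <<'E'
from ov import *
c=cam('scene','s13.png')
im=c['color'][150:370,180:380];cv2.imwrite('pics/zs13.png',cv2.resize(im,None,fx=2.7,fy=2.7,interpolation=cv2.INTER_CUBIC))
c=cam('top','t13.png')
im=c['color'][230:350,185:405];cv2.imwrite('pics/zt13.png',cv2.resize(im,None,fx=3.6,fy=3.6,interpolation=cv2.INTER_CUBIC))
E
```

```text
t: 15.95
tool_pos: [0.505, 0.0101, 0.111]
orientation: [2.254, 2.183, -0.014]
force: [-0.5, -0.4, -0.3]
opening: 0.016
```

View pics/zs13.png

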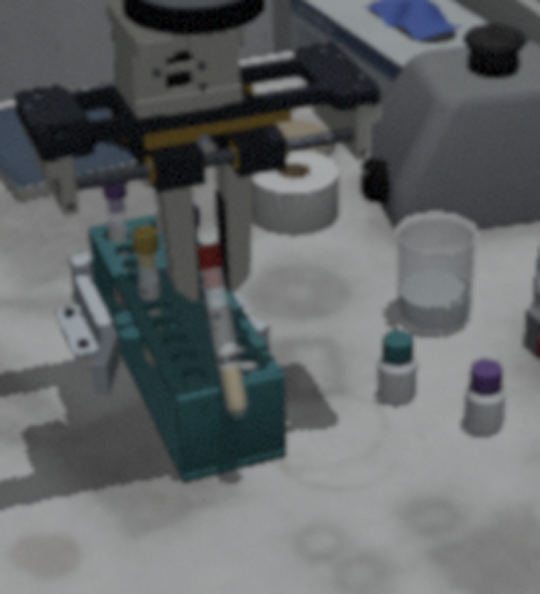

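View pics/zt13.png

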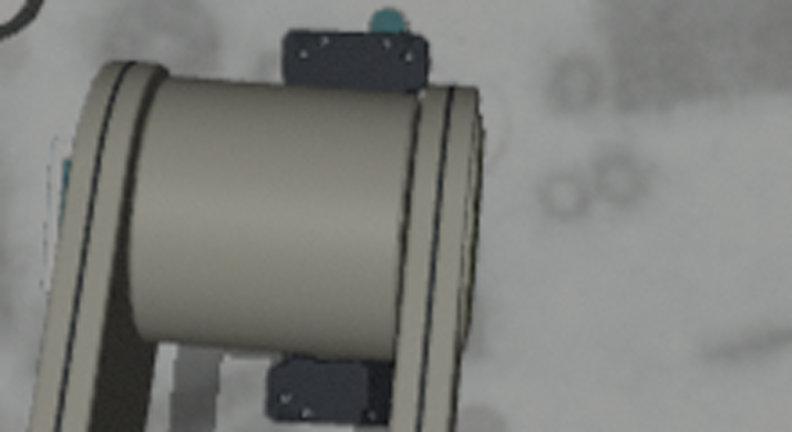

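The tube has pivoted: cap at zoom px (208,245), foot at (235,410), foot trailing away from the rack. I'll firm up the grip, move away from the plate and raise it.

```bash
python3 -m pendant '[{"delta_pos":[0,0,0],"spin":0},{"delta_pos":[0,0,0],"spin":0},{"delta_pos":[0,0,0],"spin":0},{"delta_pos":[-0.005,0,-0.003],"spin":0},{"delta_pos":[-0.015,0,-0.02],"spin":0},{"delta_pos":[-0.03,0,-0.05],"spin":0},{"delta_pos":[-0.04,0,-0.08],"spin":0},{"delta_pos":[-0.05,0,-0.1],"spin":0},{"delta_pos":[-0.05,0,-0.1],"spin":0}]' - 25
python3 - <<'E'
from ov import *
s=robot.read_state();print(s['tool_pos'],s['opening'])
c=cam('scene','s14.png')
im=c['color'][100:320,180:380];cv2.imwrite('pics/zs14.png',cv2.resize(im,None,fx=2.7,fy=2.7,interpolation=cv2.INTER_CUBIC))
for m in robot.mark_of('scene','red_tube_center'):print(m['score'],world(c,m['location']))
E
```

```text
t: 16.95
tool_pos: [0.5058, -0.0412, 0.2156]
orientation: [2.252, 2.177, -0.009]
force: [0.2, -0.1, -0.5]
opening: 0.0157
[ 0.5058 -0.0412  0.2156] 0.01571702700509171
0.59 [ 0.5068 -0.0596  0.1981]
```

View pics/zs14.png

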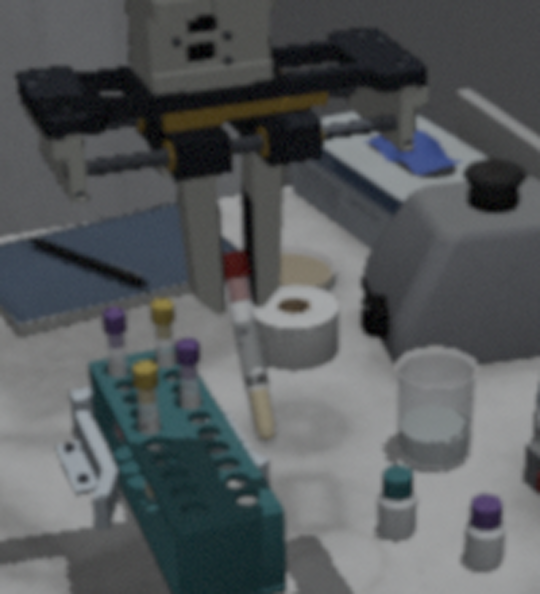

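```bash
python3 - <<'E'
from ov import *
s=robot.read_state();R=Ro.from_rotvec(s['orientation']).as_matrix();G=s['tool_pos']-.019*R[:,2]
c=cam('scene')
om=robot.outline_of('scene','red_tube_center')
for o in om[:2]:
    ys,xs=np.nonzero(o['mask']);print(o['score'],len(xs),xs.min(),xs.max(),ys.min(),ys.max())
m=om[0]['mask']
im=c['color'].copy();im[m]=(0,255,0);cv2.imwrite('pics/m14.png',cv2.resize(im[100:320,180:380],None,fx=2.7,fy=2.7,interpolation=cv2.INTER_NEAREST))
n=R[:,1]
def onpl(px):
    d=c['R'].T@np.linalg.solve(c['camera_matrix'],[px[0],px[1],1]);o=-c['R'].T@c['t']
    return o+d*(n@(G-o))/(n@d)
z=lambda u,v:np.array([u/2.7+180,v/2.7+100])
for a,b in(((235,255),(265,433)),((238,285),(264,425)),((239,297),(259,385))):
    A,B=onpl(z(*a)),onpl(z(*b));d=A-B;print(A,B,np.linalg.norm(d),np.degrees(np.arctan2(d@R[:,0],-d@R[:,2])),np.degrees(np.arctan2(np.hypot(*d[:2]),d[2])))
ys,xs=np.nonzero(m);P=np.c_[xs,ys].astype(float);l=cv2.fitLine(P.astype(np.float32),cv2.DIST_HUBER,0,.01,.01).ravel();print(l)
A=onpl(l[2:]-l[:2]*25);B=onpl(l[2:]+l[:2]*25);d=A-B;d*=np.sign(d[2]);print('mask tilt',np.degrees(np.arctan2(np.hypot(*d[:2]),d[2])))
# expected image of tube at tilts
h=np.array([-R[0,0],-R[1,0],0])
for t in(24,26,28,30,32):
    t=np.radians(t);ax=-R[:,2]*np.cos(t)+R[:,0]*np.sin(t)
    print(np.degrees(t),(proj(c,G+.0164*ax)-[180,100])*2.7,(proj(c,G-.0856*ax)-[180,100])*2.7)
print('tool z',R[:,2])
E
```

```text
0.64 674 261 280 195 266
0.33 150 218 226 214 260
[ 0.5037 -0.0501  0.2476] [ 0.5022 -0.0889  0.1635] 0.09259267025881315 24.263200116483144 24.781217368486715
[ 0.5036 -0.0532  0.2319] [ 0.5023 -0.0877  0.1677] 0.07296442429401466 27.764482942832657 28.282432891381546
[ 0.5036 -0.054   0.2254] [ 0.5025 -0.0817  0.1883] 0.04630375911529761 36.210900740325144 36.7287372319695
[  0.1778   0.9841 270.2616 230.7812]
mask tilt 27.174064959539685
24.000000000000004 [224.4127 244.8034] [256.7246 437.0831]
26.0 [224.1169 244.8251] [258.3599 437.6344]
28.0 [223.8283 244.8851] [259.9719 437.9943]
29.999999999999996 [223.5472 244.9832] [261.5584 438.1603]
32.0 [223.274  245.1191] [263.1172 438.1302]
tool z [-0.0031 -0.0089 -1.    ]
```

View pics/m14.png

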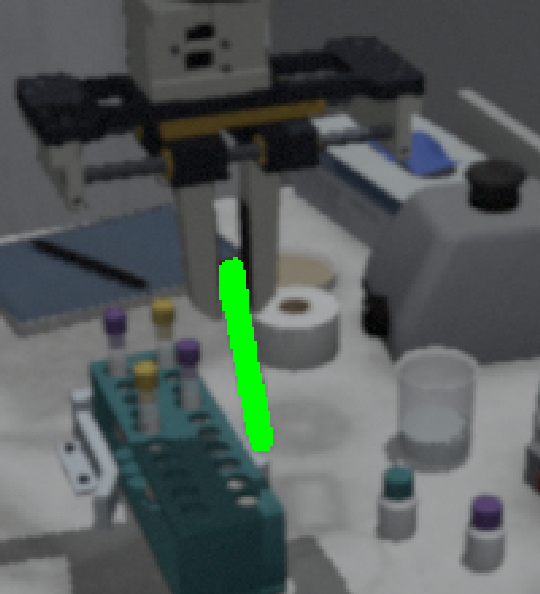

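In this view the tilt measures about 27±3°, and sensitivity is poor. After turning, the scene camera sees the lean side-on, so I'll spin it towards the inspection camera at a safe standoff and measure there.

```bash
python3 -m pendant '[{"delta_pos":[-0.01,0.01,0],"spin":-0.1},{"delta_pos":[-0.025,0.022,0],"spin":-0.24},{"delta_pos":[-0.04,0.036,0],"spin":-0.38},{"delta_pos":[-0.055,0.05,0],"spin":-0.52},{"delta_pos":[-0.07,0.064,0],"spin":-0.66},{"delta_pos":[-0.085,0.078,0],"spin":-0.80},{"delta_pos":[-0.098,0.09,0],"spin":-0.94},{"delta_pos":[-0.106,0.097,0],"spin":-1.08},{"delta_pos":[-0.106,0.097,0],"spin":-1.22},{"delta_pos":[-0.106,0.097,0],"spin":-1.311}]'
python3 -m pendant '[{"delta_pos":[0,0,0],"spin":0},{"delta_pos":[0,0,0],"spin":0}]'
cat >> ov.py <<'E'
def tilt(c,name,show=None):
    s=robot.read_state();R=Ro.from_rotvec(s['orientation']).as_matrix();G=s['tool_pos']-.019*R[:,2];n=R[:,1]
    print('t',s['t'],'tcp',s['tool_pos'],'G',G,'toolx yaw',np.degrees(np.arctan2(R[1,0],R[0,0])),'toolz',R[:,2],'open',s['opening'])
    def onpl(px):
        d=c['R'].T@np.linalg.solve(c['camera_matrix'],[px[0],px[1],1]);o=-c['R'].T@c['t']
        return o+d*(n@(G-o))/(n@d)
    for m in robot.mark_of(name,'red_tube_center')[:2]:
        w=world(c,m['location']);d=G-w;print('mark',m['score'],w,'ang',np.degrees(np.arctan2(np.hypot(*d[:2]),d[2])),np.linalg.norm(d))
    for o in robot.outline_of(name,'red_tube_center')[:1]:
        ys,xs=np.nonzero(o['mask']);P=np.c_[xs,ys].astype(np.float32);l=cv2.fitLine(P,cv2.DIST_HUBER,0,.01,.01).ravel()
        A=onpl(l[2:]-l[:2]*20);B=onpl(l[2:]+l[:2]*20);d=A-B;d*=np.sign(d[2])
        print('mask',o['score'],len(xs),'tilt',np.degrees(np.arctan2(np.hypot(*d[:2]),d[2])),'ctr',onpl(l[2:]),l)
    return G,R,onpl
E
python3 - <<'E'
from ov import *
c=cam('scene','s15.png')
G,R,onpl=tilt(c,'scene')
print([proj(c,G)])
u,v=proj(c,G).astype(int);u0,v0=max(u-90,0),max(v-90,0);print(u0,v0)
im=c['color'][v0:v0+180,u0:u0+200];cv2.imwrite('pics/zs15.png',cv2.resize(im,None,fx=4,fy=3.3*4/3.3,interpolation=cv2.INTER_CUBIC)[:600])
E
```

```text
t: 18.15
tool_pos: [0.5958, -0.1478, 0.2079]
orientation: [-0.447, -3.101, 0.013]
force: [-0.4, -0.6, 0.3]
opening: 0.0158
t: 18.35
tool_pos: [0.595, -0.1471, 0.206]
orientation: [-0.45, -3.098, 0.012]
force: [-1.4, -1.2, -0.2]
opening: 0.0159
t 18.4 tcp [ 0.5952 -0.1473  0.2065] G [ 0.5954 -0.1471  0.2255] toolx yaw 163.46063742997723 toolz [-0.0115 -0.0065 -0.9999] open 0.015586314982456174
mark 0.59 [ 0.6147 -0.1518  0.1901] ang 29.208663426342103 0.04052937863190075
mask 0.74 357 tilt 26.22846705127467 ctr [ 0.6217 -0.1554  0.176 ] [  0.4621   0.8868 377.307  257.2283]
[array([359.1242, 226.9324])]
269 136
```

```bash
python3 -c "
import cv2;print(cv2.imread('pics/zs15.png').shape)"
```

```text
(600, 800, 3)
```

View pics/zs15.png

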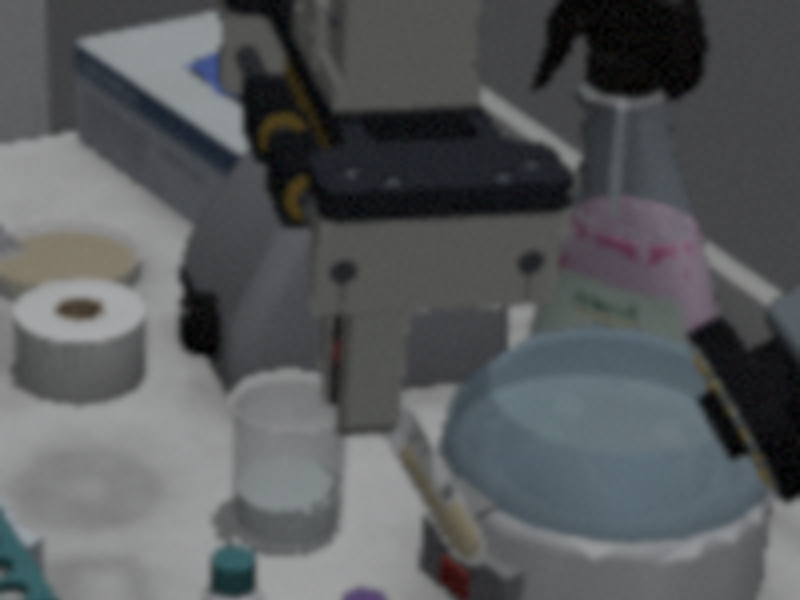

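View pics/s15.png

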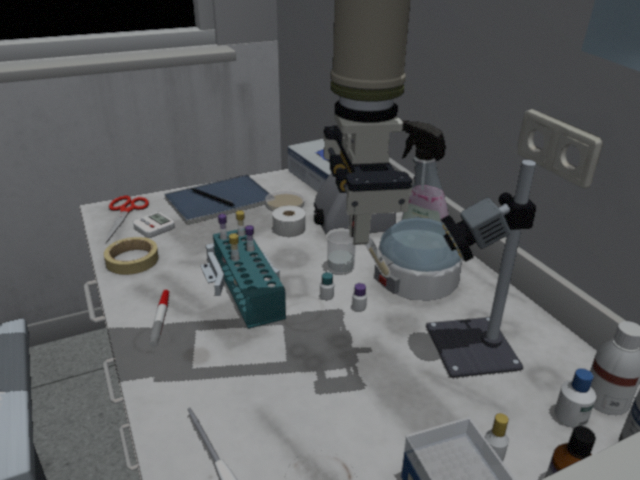

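```bash
cat >> ov.py <<'E'
def sil(c,G,R,deg,L=.0916,r=.006,top=.03):
    # silhouette lines of the body from `top` below grip to the foot
    t=np.radians(deg);ax=-R[:,2]*np.cos(t)+R[:,0]*np.sin(t);o=-c['R'].T@c['t']
    v=np.cross(ax,G-o);v/=np.linalg.norm(v)
    return [[proj(c,G-k*ax+sgn*r*v) for k in(top,L-.004)] for sgn in(1,-1)],ax
E
python3 - <<'E'
from ov import *
s=robot.read_state();R=Ro.from_rotvec(s['orientation']).as_matrix();G=s['tool_pos']-.019*R[:,2]
c=cam('scene');raw=c['color'][210:290,340:420]
out=[]
for d in(25,28,31,34):
    im=cv2.resize(raw,None,fx=5,fy=5,interpolation=cv2.INTER_CUBIC)
    l,ax=sil(c,G,R,d)
    for a,b in l: cv2.line(im,tuple(int(x) for x in (a-[340,210]+.5)*5),tuple(int(x) for x in (b-[340,210]+.5)*5),(0,255,0),1)
    cv2.putText(im,f"{d} w{np.degrees(np.arccos(ax[2])):.1f}",(5,20),0,.6,(0,0,255),1);out.append(im[:300])
cv2.imwrite('pics/sil15.png',np.vstack([np.hstack(out[:2]),np.hstack(out[2:])]))
E
```

```text
(no output)
```

View pics/sil15.png

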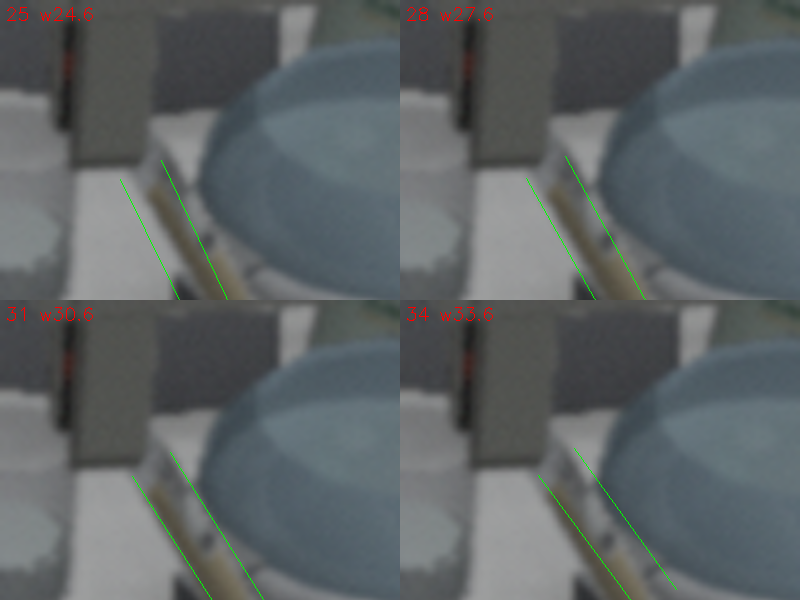

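```bash
python3 - <<'E'
from ov import *
c=cam('scene');f=[cam('scene')['color'].astype(float) for _ in range(5)]
a=np.mean(f,0);np.save('avg15.npy',a)
r=a[232:278,360:396];r=np.clip((r-40)*1.6,0,255).astype(np.uint8)
cv2.imwrite('pics/av15.png',cv2.resize(r,None,fx=13,fy=13,interpolation=cv2.INTER_CUBIC))
# right/left silhouettes predicted slopes
s=robot.read_state();R=Ro.from_rotvec(s['orientation']).as_matrix();G=s['tool_pos']-.019*R[:,2]
for d in(26,28,30,32):
    l,ax=sil(c,G,R,d);print(d,[((a_-[360,232]+.5)*13).round(0) for p in l for a_ in p],[np.degrees(np.arctan2(*(p[1]-p[0]))) for p in l])
E
```

```text
26 [array([ 64., 176.]), array([268., 574.]), array([168., 123.]), array([369., 524.])] [np.float64(27.153279289129703), np.float64(26.597999463816656)]
28 [array([ 74., 173.]), array([295., 564.]), array([176., 117.]), array([393., 510.])] [np.float64(29.50101179253125), np.float64(28.94978879311272)]
30 [array([ 84., 170.]), array([321., 552.]), array([184., 110.]), array([417., 494.])] [np.float64(31.842912278950216), np.float64(31.296663207795337)]
32 [array([ 94., 167.]), array([347., 540.]), array([191., 103.]), array([441., 478.])] [np.float64(34.1768826420997), np.float64(33.6365039554006)]
```

View pics/av15.png

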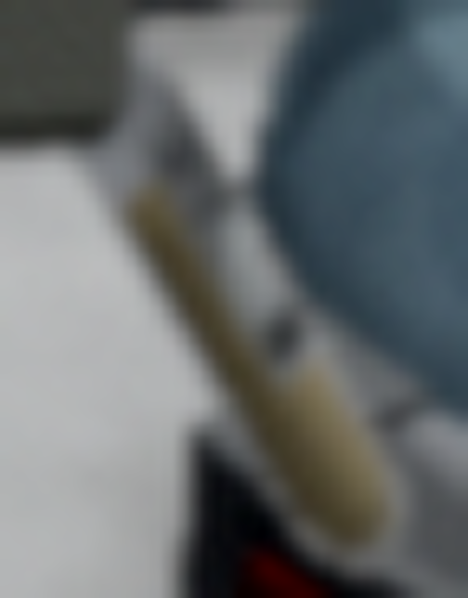

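```bash
python3 - <<'E'
from ov import *
ct=cam('top');cs=cam('scene','s16.png')
f=lambda p:np.concatenate([proj(ct,p)-[393.3,182],proj(cs,p)-[447.5,241.5]])
r=least_squares(f,[.71,-.19,.19]);print('lens tri',r.x,r.fun)
for p in([.7095,-.1921,.1944],[.7079,-.1917,.1965],[.7085,-.1859,.1918],[.7103,-.1898,.1904],[.7088,-.190,.194]):print(proj(ct,p),proj(cs,p))
im=cs['color'][200:275,420:520];cv2.imwrite('pics/zl16.png',cv2.resize(im,None,fx=8,fy=8,interpolation=cv2.INTER_CUBIC))
L=np.array([.7088,-.190,.194]);h=np.array([np.cos(np.radians(-16.7)),np.sin(np.radians(-16.7)),0]);zz=np.array([0,0,1])
xc=.866*h+.5*zz;zc=-.5*h+.866*zz;mid=L-.09*xc;print('mid',mid,'G',mid+.0406*zc)
s=robot.read_state();R=Ro.from_rotvec(s['orientation']).as_matrix();G=s['tool_pos']-.019*R[:,2];print(R.T@(mid+.0406*zc-G))
E
```

```text
lens tri [ 0.7098 -0.1902  0.1984] [ 0.0538 -0.0912 -0.0766  0.0128]
[394.1075 182.5546] [447.7269 244.7611]
[394.0598 183.1558] [446.7732 243.5541]
[390.5679 183.3879] [444.1901 244.3797]
[392.5608 182.6034] [446.8425 246.3296]
[392.9445 182.9722] [446.3481 244.3873]
mid [ 0.6341 -0.1676  0.149 ] G [ 0.6147 -0.1618  0.1842]
[-0.0222 -0.0078  0.0428]
```

View pics/zl16.png

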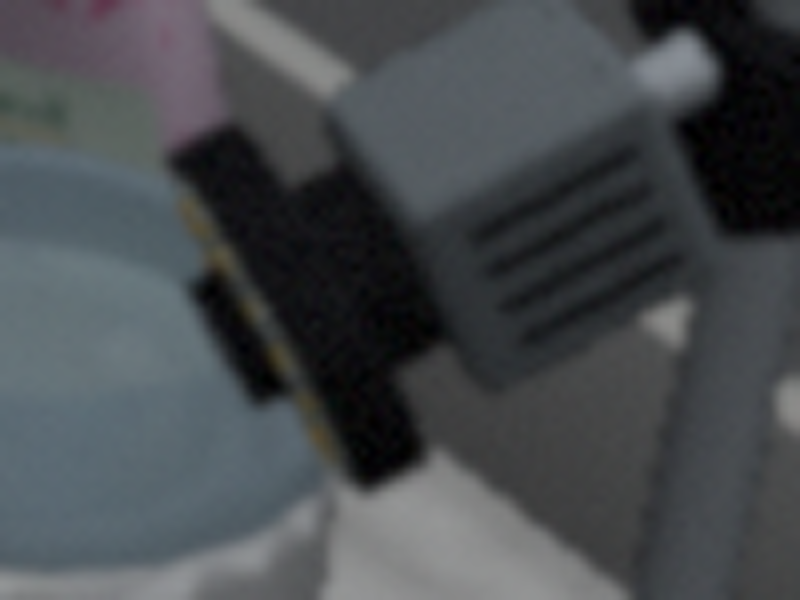

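The camera face appears at about 30° in the scene view (ring edge zoom px (180,190)→(345,480)), and the lens front centre is at about (447.7,243.1). Moving to the presentation pose to measure against it.

```bash
python3 -m pendant '[{"delta_pos":[-0.005,-0.002,0.01],"spin":0},{"delta_pos":[-0.01,-0.004,0.02],"spin":0},{"delta_pos":[-0.016,-0.006,0.03],"spin":0},{"delta_pos":[-0.021,-0.008,0.038],"spin":0},{"delta_pos":[-0.023,-0.008,0.041],"spin":0},{"delta_pos":[-0.023,-0.008,0.041],"spin":0},{"delta_pos":[-0.023,-0.008,0.041],"spin":0}]'
python3 - <<'E'
from ov import *
c=cam('scene','s17.png');G,R,_=tilt(c,'scene')
a=np.mean([cam('scene')['color'].astype(float) for _ in range(4)],0);np.save('avg17.npy',a)
u,v=(proj(c,G)).astype(int);u0,v0=u-10,v-10;print(u0,v0)
r=np.clip((a[v0:v0+60,u0:u0+60]-30)*1.4,0,255).astype(np.uint8)
cv2.imwrite('pics/av17.png',cv2.resize(r,None,fx=10,fy=10,interpolation=cv2.INTER_CUBIC))
L=np.array([.7095,-.1905,.196]);h=np.array([np.cos(np.radians(-16.7)),np.sin(np.radians(-16.7)),0]);zz=np.array([0,0,1]);xc=.866*h+.5*zz
an=lambda A,B:np.degrees(np.arctan2(*(proj(c,B)-proj(c,A))))
for d in(25,27,29,30,31,33):
    t=np.radians(d);ax=-np.sin(t)*h+np.cos(t)*zz;m=L-.09*xc
    print(d,'tube img',an(m+.02*ax,m-.05*ax),'face img',an(L+.034*ax,L-.034*ax))
ct=cam('top','t17.png')
cv2.imwrite('pics/zt17.png',cv2.resize(ct['color'][120:270,300:460],None,fx=4,fy=4,interpolation=cv2.INTER_CUBIC))
E
```

```text
t: 19.65
tool_pos: [0.6154, -0.1623, 0.1671]
orientation: [-0.448, -3.101, 0.013]
force: [0.4, -0.3, 0.2]
opening: 0.0156
t 19.7 tcp [ 0.6155 -0.1623  0.1674] G [ 0.6157 -0.1622  0.1864] toolx yaw 163.5768845485622 toolz [-0.0086 -0.0074 -0.9999] open 0.01524033992313684
mark 0.74 [ 0.6331 -0.1658  0.1477] ang 24.727029669534346 0.0426300144404608
mask 0.73 323 tilt 26.93420619593637 ctr [ 0.6426 -0.1706  0.1359] [  0.4731   0.881  394.0595 283.4303]
366 244
25 tube img 25.848721204145686 face img 21.52552705317346
27 tube img 28.363879383269865 face img 24.05439362263685
29 tube img 30.870892888088107 face img 26.591928406581662
30 tube img 32.120268841561426 face img 27.862781396153675
31 tube img 33.366334080484194 face img 29.13439302636095
33 tube img 35.84692595841332 face img 31.677981178154027
```

View pics/av17.png

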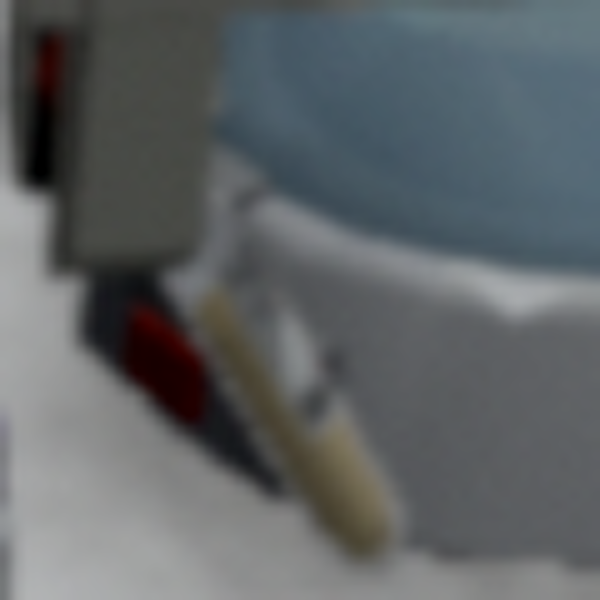

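View pics/zt17.png

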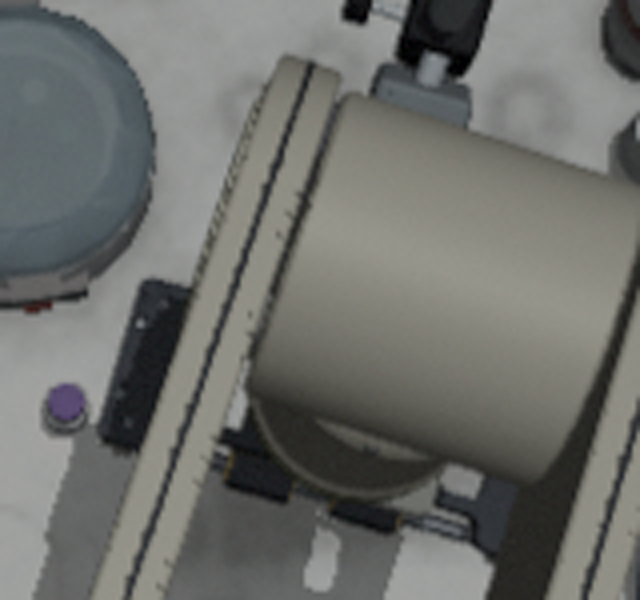

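View pics/s17.png

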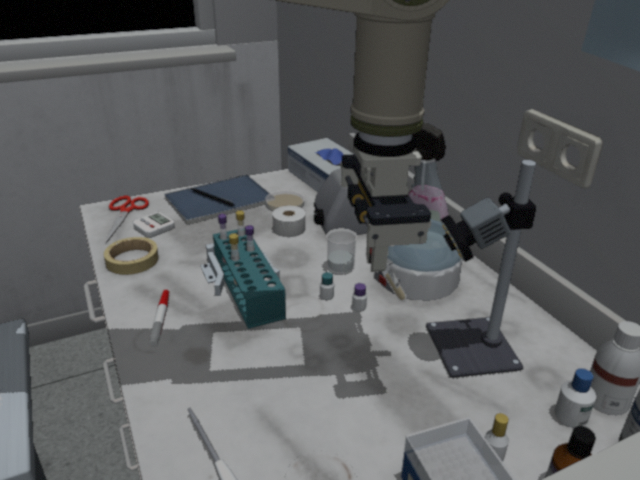

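```bash
python3 - <<'E'
from ov import *
c=cam('scene')
L=np.array([.7095,-.1905,.196]);h=np.array([np.cos(np.radians(-16.7)),np.sin(np.radians(-16.7)),0]);zz=np.array([0,0,1]);xc=.866*h+.5*zz;zc=-.5*h+.866*zz;yc=np.cross(zc,xc)
for D in(0,.01):
  th=np.linspace(0,2*np.pi,200);P=np.array([proj(c,L+D*xc+.034*(np.cos(t)*yc+np.sin(t)*zc)) for t in th])
  e=cv2.fitEllipse(P.astype(np.float32));print(e)
  # left side tangent points
  q=(P-[420,200]+.5)*8;print(q[q[:,0].argmin()],q[q[:,1].argmin()],q[q[:,1].argmax()])
im=cv2.resize(c['color'][200:275,420:520],None,fx=8,fy=8,interpolation=cv2.INTER_CUBIC)
for D in(.01,):
  P=np.array([proj(c,L+D*xc+.034*(np.cos(t)*yc+np.sin(t)*zc)) for t in th]);cv2.polylines(im,[((P-[420,200]+.5)*8).astype(np.int32)],True,(0,255,0))
p=(proj(c,L)-[420,200]+.5)*8;cv2.circle(im,tuple(p.astype(int).tolist()),4,(0,0,255),-1)
cv2.imwrite('pics/zl17.png',im)
E
```

```text
((447.273193359375, 243.283935546875), (2.2059881687164307, 50.381710052490234), 150.20626831054688)
[121.7592 176.175 ] [122.2324 175.3293] [322.0582 525.2144]
((453.84527587890625, 239.69618225097656), (2.8593716621398926, 50.4691047668457), 150.11923217773438)
[173.7021 148.0776] [174.4197 146.4485] [375.0037 496.701 ]
```

View pics/zl17.png

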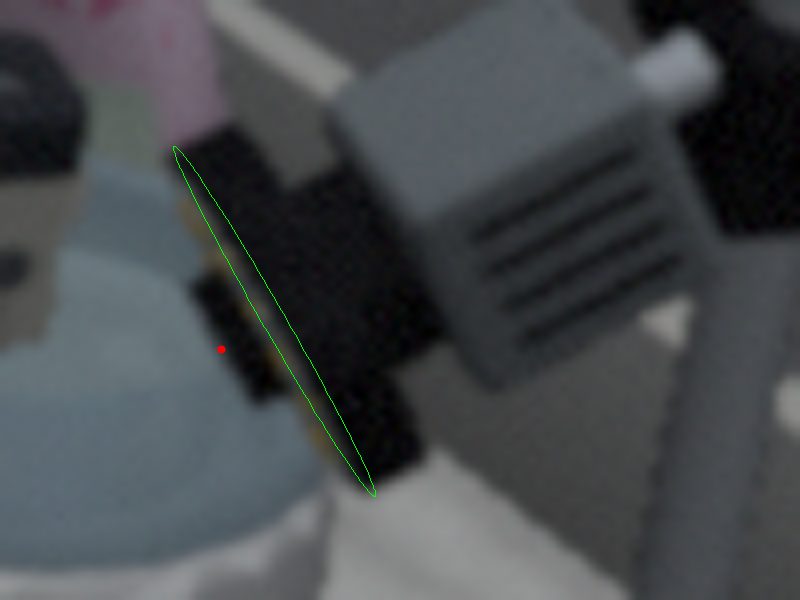

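The modelled ring matches the image (lens at about (447.3,243.3), face at about 29.8° in the image), so the scene calibration is sound. The tube reads 25.5–27° true, a few degrees short, so I'll go back to the rack end and pivot it a bit more.

```bash
python3 -m pendant '[{"delta_pos":[0.01,0.003,-0.015],"spin":0.05},{"delta_pos":[0.03,0.015,-0.035],"spin":0.19},{"delta_pos":[0.05,0.027,-0.048],"spin":0.33},{"delta_pos":[0.07,0.039,-0.048],"spin":0.47},{"delta_pos":[0.09,0.05,-0.048],"spin":0.61},{"delta_pos":[0.11,0.061,-0.048],"spin":0.75},{"delta_pos":[0.125,0.069,-0.048],"spin":0.89},{"delta_pos":[0.137,0.076,-0.048],"spin":1.03},{"delta_pos":[0.137,0.076,-0.048],"spin":1.17},{"delta_pos":[0.137,0.076,-0.048],"spin":1.311}]'
python3 -m pendant '[{"delta_pos":[0,0,0],"spin":0},{"delta_pos":[0,0,0],"spin":0}]'
python3 - <<'E'
from ov import *
need([.505,-.045,.111],-.032)
s=robot.read_state();print(Ro.from_rotvec(s['orientation']).as_matrix())
E
```

```text
t: 21.1
tool_pos: [0.5057, -0.0499, 0.2157]
orientation: [-2.256, -2.186, 0.017]
force: [-0.2, 0.8, 0.4]
opening: 0.0156
t: 21.3
tool_pos: [0.5057, -0.0499, 0.2158]
orientation: [-2.252, -2.19, 0.017]
force: [0.0, -0.8, 0.3]
opening: 0.0152
t 21.3 tcp [ 0.5057 -0.0499  0.2158] F [ 0.0381 -0.7704  0.3255] open 0.015170806370829749 q [-0.1926 -0.1112  1.7365 -0.0089  1.5226 -0.1642]
delta [ 0.0057 -0.      0.1048]
jaw yaw -0.028043405716540293
spin 0.003956594283459625 q6 after ~ -0.16019728455440854 or -0.1681104731213278
[[ 0.028   0.9996 -0.0079]
 [ 0.9996 -0.028  -0.0076]
 [-0.0078 -0.0077 -0.9999]]
```

```bash
python3 -m pendant '[{"delta_pos":[0.005,0,0.02],"spin":0},{"delta_pos":[0.012,0,0.05],"spin":0},{"delta_pos":[0.02,0,0.08],"spin":0},{"delta_pos":[0.028,0,0.1],"spin":0},{"delta_pos":[0.03,-0.001,0.105],"spin":0},{"delta_pos":[0.03,-0.001,0.105],"spin":0},{"delta_pos":[0.03,-0.001,0.105],"spin":0}]' - 25
python3 - <<'E'
from ov import *
need([.505,.0161,.111],-.032)
c=cam('scene','s18.png');tilt(c,'scene')
im=c['color'][150:370,180:380];cv2.imwrite('pics/zs18.png',cv2.resize(im,None,fx=2.7,fy=2.7,interpolation=cv2.INTER_CUBIC))
E
```

```text
t: 22.0
tool_pos: [0.5056, -0.021, 0.112]
orientation: [2.25, 2.19, -0.016]
force: [0.8, -0.5, 0.3]
opening: 0.0155
t 22.0 tcp [ 0.5056 -0.021   0.112 ] F [ 0.7695 -0.4757  0.2788] open 0.015483534268906097 q [-0.1364 -0.0406  1.8631 -0.0089  1.3241 -0.1074]
delta [ 0.0371 -0.0016  0.0007]
jaw yaw -0.026878358783743193
spin 0.005121641216256911 q6 after ~ -0.10225667873354884 or -0.11249996116606266
t 22.05 tcp [ 0.5059 -0.0211  0.1123] G [ 0.506  -0.021   0.1313] toolx yaw 88.43606430598022 toolz [-0.0054 -0.008  -1.    ] open 0.015498290483697419
mark 0.59 [ 0.5072 -0.0423  0.0954] ang 30.786441500790723 0.04174734270376506
mask 0.9 576 tilt 25.604752304872054 ctr [ 0.5053 -0.0378  0.0942] [  0.173    0.9849 269.0538 281.3908]
```

View pics/zs18.png

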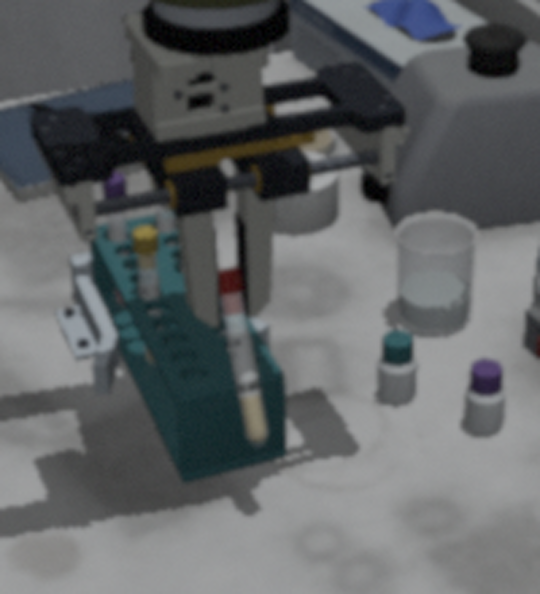

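```bash
python3 -m pendant '[{"delta_pos":[0.006,0,0.001],"spin":0.003},{"delta_pos":[0.012,0,0.001],"spin":0.005},{"delta_pos":[0.018,-0.0005,0.001],"spin":0.005},{"delta_pos":[0.023,-0.001,0.001],"spin":0.005},{"delta_pos":[0.028,-0.001,0.001],"spin":0.005},{"delta_pos":[0.032,-0.0015,0.001],"spin":0.005},{"delta_pos":[0.035,-0.0015,0.001],"spin":0.005},{"delta_pos":[0.0375,-0.0015,0.001],"spin":0.005},{"delta_pos":[0.0375,-0.0015,0.001],"spin":0.005}]' - 4
python3 -m pendant '[{"delta_pos":[0,0,0],"spin":0},{"delta_pos":[0,0,0],"spin":0},{"delta_pos":[0,0,0],"spin":0},{"delta_pos":[0,0,0],"spin":0}]' - 30
python3 - <<'E'
from ov import *
c=cam('scene','s19.png');tilt(c,'scene')
im=c['color'][150:370,180:380];cv2.imwrite('pics/zs19.png',cv2.resize(im,None,fx=2.7,fy=2.7,interpolation=cv2.INTER_CUBIC))
E
```

```text
t: 23.05
tool_pos: [0.5054, 0.0166, 0.1109]
orientation: [2.256, 2.184, -0.015]
force: [0.2, 0.4, -0.2]
opening: 0.0159
t: 23.45
tool_pos: [0.5054, 0.0165, 0.1109]
orientation: [2.256, 2.183, -0.015]
force: [-0.6, -0.3, 0.6]
opening: 0.0155
t 23.5 tcp [0.5054 0.0166 0.1109] G [0.5055 0.0167 0.1299] toolx yaw 88.12207162197963 toolz [-0.0053 -0.0079 -1.    ] open 0.01527089654185083
mark 0.83 [ 0.5045 -0.0048  0.0956] ang 32.094863839406315 0.04046141648823463
```

View pics/zs19.png

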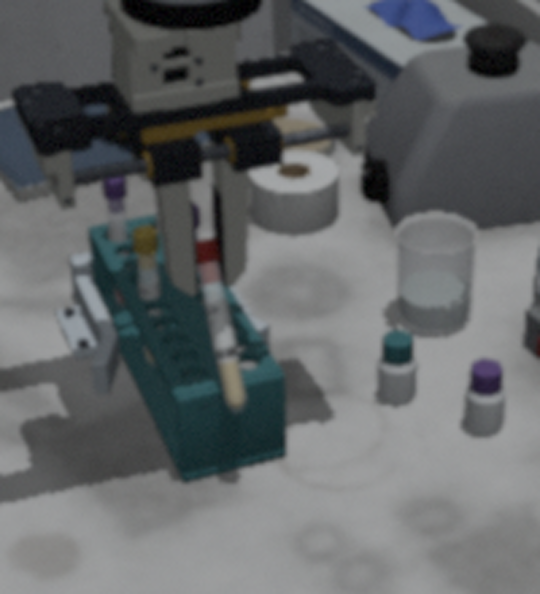

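```bash
python3 -m pendant '[{"delta_pos":[-0.006,0,-0.003],"spin":0},{"delta_pos":[-0.02,0,-0.02],"spin":0},{"delta_pos":[-0.035,0,-0.05],"spin":0},{"delta_pos":[-0.05,0,-0.08],"spin":0},{"delta_pos":[-0.058,0,-0.105],"spin":0},{"delta_pos":[-0.058,0,-0.105],"spin":0}]' - 30
python3 -m pendant '[{"delta_pos":[-0.01,0.01,0],"spin":-0.1},{"delta_pos":[-0.025,0.022,0],"spin":-0.24},{"delta_pos":[-0.04,0.036,0],"spin":-0.38},{"delta_pos":[-0.055,0.05,0],"spin":-0.52},{"delta_pos":[-0.07,0.064,0],"spin":-0.66},{"delta_pos":[-0.085,0.078,0],"spin":-0.80},{"delta_pos":[-0.098,0.09,0],"spin":-0.94},{"delta_pos":[-0.106,0.097,0],"spin":-1.08},{"delta_pos":[-0.106,0.097,0],"spin":-1.22},{"delta_pos":[-0.106,0.097,0],"spin":-1.309}]'
python3 -m pendant '[{"delta_pos":[0,0,0],"spin":0},{"delta_pos":[0,0,0],"spin":0}]'
python3 - <<'E'
from ov import *
c=cam('scene','s20.png');G,R,_=tilt(c,'scene')
Gt=np.array([.6154,-.1623,.1862]);print('to target',R.T@(Gt-G))
a=np.mean([cam('scene')['color'].astype(float) for _ in range(4)],0)
u,v=(proj(c,G)).astype(int);u0,v0=u-10,v-10
r=np.clip((a[v0:v0+60,u0:u0+60]-30)*1.4,0,255).astype(np.uint8)
cv2.imwrite('pics/av20.png',cv2.resize(r,None,fx=10,fy=10,interpolation=cv2.INTER_CUBIC))
for d in(26,28,30,32,34):
    l,ax=sil(c,G,R,d);print(d,np.degrees(np.arccos(ax[2])).round(1),[np.degrees(np.arctan2(*(p[1]-p[0]))).round(1) for p in l])
E
```

```text
t: 24.2
tool_pos: [0.5063, -0.0423, 0.2213]
orientation: [2.253, 2.178, -0.008]
force: [0.1, 0.4, 0.0]
opening: 0.0153
t: 25.2
tool_pos: [0.5993, -0.1517, 0.221]
orientation: [0.455, 3.107, -0.014]
force: [1.2, -0.0, 0.8]
opening: 0.0159
t: 25.4
tool_pos: [0.5989, -0.1516, 0.22]
orientation: [0.459, 3.108, -0.013]
force: [-0.2, 0.5, -0.5]
opening: 0.0155
t 25.45 tcp [ 0.599  -0.1516  0.2203] G [ 0.599  -0.1515  0.2393] toolx yaw 163.1974700812177 toolz [-0.0008 -0.0084 -1.    ] open 0.015091910069679977
mark 0.7 [ 0.6225 -0.1578  0.2046] ang 35.082119029234725 0.042346706036866334
mark 0.49 [0.4942 0.0939 0.0551] ang 55.38078076029279 0.3242165910866133
mask 0.86 406 tilt 31.337369352215948 ctr [ 0.6281 -0.1606  0.1937] [  0.5451   0.8384 384.1961 247.0629]
to target [-0.0188 -0.0052  0.0532]
26 26.1 [np.float64(27.3), np.float64(26.8)]
28 28.1 [np.float64(29.6), np.float64(29.1)]
30 30.1 [np.float64(32.0), np.float64(31.4)]
32 32.1 [np.float64(34.3), np.float64(33.8)]
34 34.1 [np.float64(36.6), np.float64(36.1)]
```

View pics/av20.png

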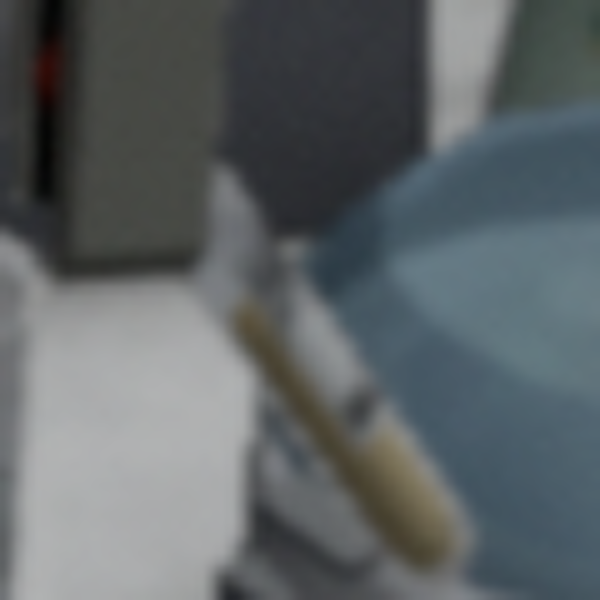

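The tilt now reads 31.3° by mask and about 32° by edges (right edge zoom px (225,165)→(460,520)), which is close to 30°. Moving to the presentation point to measure it there with several frames.

```bash
python3 -m pendant '[{"delta_pos":[-0.005,-0.002,0.012],"spin":0},{"delta_pos":[-0.01,-0.004,0.025],"spin":0},{"delta_pos":[-0.015,-0.005,0.038],"spin":0},{"delta_pos":[-0.018,-0.005,0.049],"spin":0},{"delta_pos":[-0.018,-0.005,0.054],"spin":0},{"delta_pos":[-0.018,-0.005,0.054],"spin":0},{"delta_pos":[-0.018,-0.005,0.054],"spin":0}]'
python3 - <<'E'
from ov import *
for i in range(4):
    c=cam('scene','s21.png' if i==0 else None);G,R,_=tilt(c,'scene')
f=[cam('scene')['color'].astype(float) for _ in range(3)]
a=np.mean(f,0);u,v=(proj(c,G)).astype(int);u0,v0=u-10,v-10
r=np.clip((a[v0:v0+60,u0:u0+60]-30)*1.4,0,255).astype(np.uint8);im=cv2.resize(r,None,fx=10,fy=10,interpolation=cv2.INTER_CUBIC)
cv2.imwrite('pics/av21.png',im)
for d in(28,30,32,34):
    l,ax=sil(c,G,R,d);print(d,np.degrees(np.arccos(ax[2])).round(1),[np.degrees(np.arctan2(*(p[1]-p[0]))).round(1) for p in l],[((q-[u0,v0]+.5)*10).round(0) for p in l for q in p])
E
```

```text
t: 26.45
tool_pos: [0.6153, -0.1621, 0.1674]
orientation: [0.456, 3.106, -0.014]
force: [-1.0, -0.3, 0.6]
opening: 0.0157
t 26.5 tcp [ 0.6155 -0.1622  0.1679] G [ 0.6155 -0.162   0.1869] toolx yaw 163.31595473243814 toolz [ 0.0013 -0.0092 -1.    ] open 0.015584770687854547
mark 0.7 [ 0.7098 -0.1902  0.1917] ang 92.75810225839653 0.09855344864528547
mark 0.56 [ 0.6359 -0.1679  0.1517] ang 31.152525067727062 0.041196057285830694
mask 0.55 326 tilt 32.91477286814226 ctr [ 0.645  -0.1713  0.1404] [  0.5812   0.8138 396.0439 280.6424]
t 26.65 tcp [ 0.6156 -0.1622  0.1682] G [ 0.6156 -0.162   0.1872] toolx yaw 163.31562172223897 toolz [ 0.0018 -0.0093 -1.    ] open 0.015632076135778307
mark 0.6 [ 0.6406 -0.1671  0.153 ] ang 36.81444799366787 0.042663520925027995
mask 0.94 347 tilt 31.048762150017236 ctr [ 0.6456 -0.1715  0.1406] [  0.5472   0.837  396.4827 280.4949]
t 26.8 tcp [ 0.6154 -0.1622  0.1678] G [ 0.6154 -0.162   0.1868] toolx yaw 163.31303519273732 toolz [ 0.0012 -0.0091 -1.    ] open 0.01563171275289061
mark 0.83 [ 0.6385 -0.1647  0.1521] ang 33.88195873519421 0.0417278799494014
[... 340 characters left out ...]
k 0.85 [ 0.6387 -0.1692  0.1544] ang 37.484836835872365 0.040388797491081395
mask 0.7 387 tilt 31.44577873569355 ctr [ 0.6462 -0.1717  0.1384] [  0.5549   0.832  396.8368 281.7552]
28 28.2 [np.float64(30.2), np.float64(29.6)] [array([157., 285.]), array([322., 568.]), array([234., 242.]), array([395., 526.])]
30 30.2 [np.float64(32.6), np.float64(32.0)] [array([165., 283.]), array([342., 559.]), array([239., 237.]), array([413., 515.])]
32 32.2 [np.float64(35.0), np.float64(34.4)] [array([173., 281.]), array([361., 550.]), array([245., 231.]), array([431., 503.])]
34 34.2 [np.float64(37.4), np.float64(36.8)] [array([180., 278.]), array([381., 541.]), array([250., 226.]), array([449., 490.])]
```

View pics/av21.png

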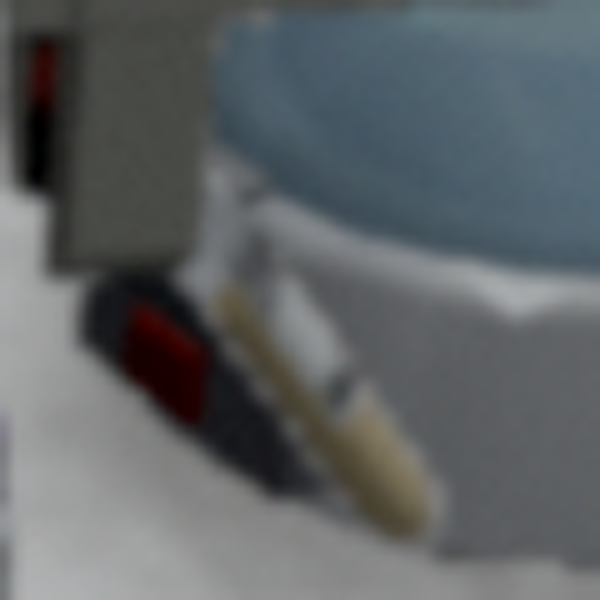

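Tilt averages about 32±0.7°, 2° from nominal, so I'll leave it. The tube's middle is about 2 mm too close to the lens and too high, so I'll trim that and do the final checks.

```bash
python3 -m pendant '[{"delta_pos":[0.001,0,0.001],"spin":0},{"delta_pos":[0.002,0,0.002],"spin":0},{"delta_pos":[0.002,0,0.002],"spin":0},{"delta_pos":[0.002,0,0.002],"spin":0},{"delta_pos":[0.002,0,0.002],"spin":0}]' - 30
python3 - <<'E'
from ov import *
c=cam('scene','s22.png');G,R,_=tilt(c,'scene')
L=np.array([.7095,-.1905,.196]);h=np.array([np.cos(np.radians(-16.7)),np.sin(np.radians(-16.7)),0]);zz=np.array([0,0,1]);xc=.866*h+.5*zz;zc=-.5*h+.866*zz
t=np.radians(32);ax=-np.sin(t)*h+np.cos(t)*zz;m=G-.0406*ax;print('mid in cam frame',(m-L)@xc,(m-L)@np.cross(zc,xc),(m-L)@zc)
for l in('tube_rack','cal_vial_center','cal_vial_2_center','yellow_tube_a_center','violet_tube_a_center'):
    for k in robot.mark_of('scene',l)[:2]:print(l,round(k['score'],2),world(c,k['location']))
ct=cam('top','t22.png')
cv2.imwrite('pics/z22.png',cv2.resize(ct['color'][200:340,185:405],None,fx=3.6,fy=3.6,interpolation=cv2.INTER_CUBIC))
s=robot.read_state();print(s['t'],s['force'],s['dq'])
E
```

```text
t: 27.7
tool_pos: [0.6133, -0.1616, 0.1653]
orientation: [0.456, 3.107, -0.014]
force: [0.1, -0.6, -0.8]
opening: 0.0154
t 27.75 tcp [ 0.6133 -0.1616  0.1653] G [ 0.6133 -0.1614  0.1843] toolx yaw 163.31211255927147 toolz [ 0.0005 -0.0089 -1.    ] open 0.014981003915189755
mark 0.64 [ 0.6366 -0.1667  0.1501] ang 34.87761979946132 0.041710313308513
mask 0.9 357 tilt 33.39925985856754 ctr [ 0.643  -0.1707  0.1379] [  0.5917   0.8062 394.4573 282.2569]
mid in cam frame -0.09148723581731423 0.0001846328678390035 -0.000479162010762046
tube_rack 0.9 [0.5056 0.0833 0.0019]
cal_vial_2_center 0.89 [0.6246 0.0048 0.0218]
yellow_tube_a_center 0.47 [0.5259 0.1672 0.061 ]
violet_tube_a_center 0.59 [0.5253 0.1118 0.0589]
28.15 [1.0061 0.0324 0.0946] [-0.0015 -0.0002 -0.0009 -0.0008 -0.0006 -0.0003]
```

View pics/z22.png

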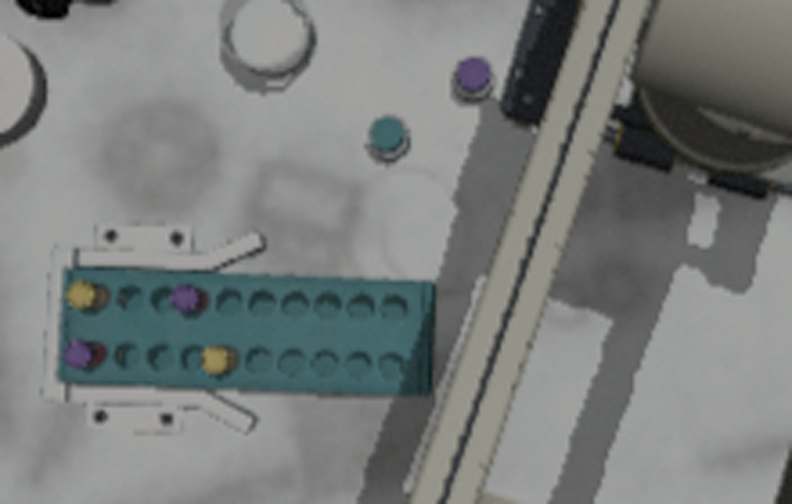

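View pics/s22.png

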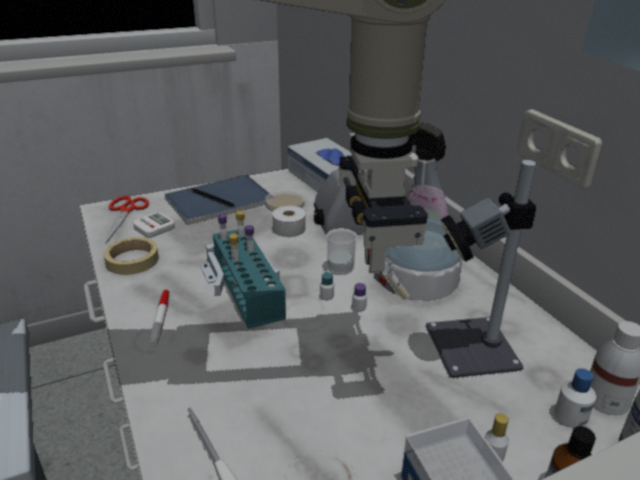

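```bash
python3 -c "
from plant import robot
print(robot.close_job());s=robot.read_state();print(s['t'],s['tool_pos'],s['opening'])"
```

```text
the job is handed in; nothing more can be done
None
the job is handed in; nothing more can be done
```

The job is handed in: the rack is home in the bay, and the red tube is held in front of the inspection camera about 2° steeper than asked. It took about 28 s of the 54 s, and no verdict was reported.

**Rack:** I gripped it across its tube-free end, slid it between the rails and felt the stop at about 10 N. I then pushed the end plate with closed fingers at about 20 N and it did not move further. The last top view shows it flush and parallel to the bay, with the other four tubes still in it.

**Red tube:** I drew it straight up by its cap. The pendant cannot tilt the tool, so I pivoted the tube in a light grip against the outside of the homed rack's end plate. The first try gave about 26°, so I repeated it, then gripped at 30 N.

**Last checks:**
- **Position:** the tube's middle is at about (-91, 0, 0) mm in the camera frame, going by robot position and the measured lens; one network mark of the tube's centre put it about 3 mm from there. I trust this to about 2–3 mm.
- **Tilt:** the six readings after the second pivot run from 31° to 33.4° and average 32°, against the 30° asked. I left this uncorrected. Tilts worked out from the network's centre marks disagreed more, at 31–37°, but they are noisy.
- **Vials:** the teal-capped one was found where it started. The network missed the violet-capped one in the final scene picture, but the top view shows it standing in its usual place.
- **Arm:** it was still, with wrist forces around 1 N.

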